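Pull the strainer plug of the cooling circulator over a drip tray

ROBOT

A 6-joint arm with a two-finger parallel gripper is mounted at the origin on a cart in front of the work surface, level with it; the furniture and walls round the work are solid. World frame = base frame: x ahead of the robot, y to its left, z up, the work surface at z = 0. Lengths are in m, angles in degrees, forces in N, time in s.
With the tool pointing down it reaches from about 0.25 to 0.725 m from the base axis. Payload 9.7 kg.
Tool frame: the origin (TCP) lies midway between the tips of the shut fingers; the grasp point (between the pads) lies 19 mm behind it; z points along the fingers, y is the direction in which the jaws open and shut (so a half turn about z gives the same grasp; the last joint's range is limited). The gripper opens to 85 mm and grips with 20 to 120 N. Pads are 22 mm wide; open, the fingers measure 114 mm over their backs; the gripper's body (76 mm by 85 mm) begins 54 mm behind the grasp point. The pads swing forward as they close: fully open they stand 13 mm farther back than shut.
Start: joints at [-73.109, 4.979, 10.078, 95.1, 0, 90], TCP at [0.16, -0.526, 0.197] pointing down, gripper open.
Joint ranges: [-179.16, 179.16], [-48.56, 103.87], [-65.8, 70.77], [-126.05, 130.52], [-82.76, 87.17], [-180, 180]. Speed limits (degrees/s): [127.2, 127.2, 147.25, 180, 180, 180].

INTERFACE

Orientations are given as [roll, pitch, yaw] about the fixed x, y, z axes, in that order (R = Rz(yaw) Ry(pitch) Rx(roll)).
In Python, from workcell import bot, camera, recognise gives the robot as it stands. The module is installed in compiled form; this text tells all that it offers.
- The arm moves only by the tool apply_moves, never from a script. Its argument "targets" is one flat list of numbers, 7 for each row, row after row: the shift along the world's x, y, z in units of 30 mm (1.0 is 30 mm), then the turn, a rotation vector about the world's x, y, z in units of 6 degrees (1.0 is 6 degrees), then the opening, from 0 (shut) to 1 (fully open). A call has 1 to 5 rows; each row is the pose to reach, as a shift and turn from the pose commanded when the call began; what a row does not reach only later rows make up. A row lasts 1/10 s, in which the tool goes at most 50 mm and 8.59 degrees, less where a joint would pass 70% of its speed; a pose out of reach is approached as far as the arm can. A call with a gripper value outside its range is refused whole. The fingers move at their own pace and stop on an object; "newtons" is the grip in N (left out, the last holds). Time passes only in rows, so rows that repeat a pose let the fingers close. It gives the time, the measured TCP pose, the force and the opening at its end, in the units of the state.
- bot.get_obs(): the state, without advancing time (a new reading comes with each control period).
- camera(name): name is "scene" or "top" or "wrist"; returns a dict with "img" (480x640x3 uint8, red, green, blue), "intrinsics" (3x3 intrinsics, pixels), "k1" (the pictures are not rectified: a ray, as slopes to the right and down, at radius r is drawn at 1 + k1 r^2 times it, then the intrinsics apply), "origin" and "rotation" of the camera in the world. Camera axes: x right, y up, looking along -z (the intrinsics and any distortion apply to the point x, -y, -z); pixel columns grow to the right and rows downward; lengths in m; the calibration is good to about 2 mm. A picture is of the moment at which its call begins. There is no depth.
- bot.job_done(): hands the job in, once; it reports no verdict.
Trained networks look in the newest picture that a camera, given by its name, has taken for a name from the list of things; names that differ only in an ending like _2 or _b are one class to them, and where a whole thing is asked for, a point or a joint stands for the part that bears it (a point fixed in the world has none). Each returns a list of dicts, best first, with "conf" (0 to 1); they miss things now and then, are a little off and sometimes report something else, mostly with a low value. They report only what shows in the picture. A call takes as long as a camera call.
- recognise(query, camera): "box" ([left, top, right, bottom] in pixels, round what is visible of it).
The state is a dict: "time": time; "q": joint angles; "qd": joint speeds; "joint_efforts": joint torques, N m; "ee_pos": TCP position; "tcp_rot": TCP orientation; "wrist_force": force on the tool from outside, world axes, zero at the start; "torque": the same for the moment, N m; "opening": finger opening in m.
Only numpy, scipy, OpenCV 4.12 (cv2) and the standard library are available. Lean on these libraries where they do the work, as an engineer would, in place of code of your own. Each camera call takes 0.05 s, during which the arm holds its last target.

TASK

The strainer of the cooling circulator is due for cleaning. Set the steel drip tray flat on the bench under the mouth of the port on the circulator's front, then unscrew the black strainer plug (ordinary right-hand thread), draw it straight out until the whole strainer is clear of the port, and lay it in the tray without dropping it. Leave the tray under the port and do not knock or shift the other things on the bench.

Things in the scene. Friction and masses are not known exactly. Their poses are not given: they have to be found in the camera images.
- port (a point): centre of the open mouth of the circulator's port: a level aluminium boss, 49 mm across, standing 30 mm out of the flat front face (which lies at x = +0.030), axis 95 mm above the bench. Axes: +x into the port, square to the face; z up. The circulator is a white bench unit, 200 mm wide, 140 mm deep, 267 mm high (handle 30 mm more), fixed.
- hood_edge (a point): middle of the lower front edge of the circulator's grey control head, which overhangs the port: 208 mm wide, 50 mm out of the front face, underside 88 mm above the port's axis, up to the unit's top. An upright gripper cannot come down on the plug: lean it back 30 to 45 degrees, so that the fingers point down and towards the circulator. Axes as port.
- plug_knob (a point): point on the axis of the loose strainer plug (200 g), in its black fluted grip knob, 31 mm across. +x runs along the plug to the strainer. Along x from here: knob -0.016 to +0.016, flange 41 mm across to +0.019, threaded shank 31 mm across to +0.037, steel strainer 21 mm across to +0.077. At the start it is screwed home, its flange against the mouth of the boss.
- plug_thread (a point): point on the plug's axis in its thread, 26 mm from plug_knob. Coarse right-hand thread, 8 mm a turn, 1 to 2 mm of play (it droops 3 degrees), turns easily: anticlockwise as seen from the front (negatively about +x). It lets go after about 0.7 turn; till then it cannot be pulled out and stays where it is when let go. Then draw it straight out: the strainer has 1.5 mm of room or more all round in the bore.
- plug_tip (a point): end of the strainer, on the plug's axis, 77 mm from plug_knob; axes as plug_knob
- tray_centre (a point): centre of the loose steel drip tray, 11 mm above its underside. Open, 164 mm (x) by 120 mm (y), 22 mm high, 160 g, floor 3 mm thick. A rim 9 mm wide and 10 mm high runs round its top edge (inside 146 by 102 mm there) and can be pinched from above, one finger in the tray and one outside. It starts at the left or the right of the working place.
- bottle: bottle of alcohol, 68 mm in diameter, 168 mm high, standing on the left of the bench; bystander, origin at the centre of the underside
- wash_bottle: wash bottle, body 63 mm in diameter, 182 mm high with its spout, standing on the left of the bench; bystander, origin on the underside, 15 mm from the body's centre
- vial_tall: glass vial, 27 mm in diameter, 76 mm high, standing beside the place for the tray; bystander, origin at the centre of the underside
- vial_short: glass vial, 27 mm in diameter, 62 mm high, standing on the other side of the place for the tray; bystander, origin at the centre of the underside
- timer: small white timer, 58 by 64 by 20 mm; bystander, origin at the centre of the underside
- screwdriver: screwdriver with a red handle, 173 mm long (y), 25 mm thick, lying in front; bystander, origin at its middle, underside
- spanner: open-ended spanner, 157 mm long (y), 32 mm wide, 6 mm thick, lying flat on the side where the tray is not; bystander, origin at its middle, underside

How it is judged (in metres and radians):
On the way, in this order (a step that is already met when the one before it is completed fails the run):
1. the tray stands flat and still on the bench with the mouth of the port over its inside, and is let go, while the plug is still screwed home (x of port in the frame of tray_centre between -0.07 and 0.07 m and y of port in the frame of tray_centre between -0.048 and 0.048 m and height (world z) of tray_centre below 0.017 m and angle between tray_centre's own z axis and vertical below 0.06 rad and linear speed of tray below 0.02 m/s and contact force between the fingers and tray below 0.1 N and x of plug_knob in the frame of port above -0.026 m), for 0.2 s.
2. the plug is unscrewed and drawn out, held by the fingers, until the tip of the strainer is in front of the mouth of the port (x of plug_tip in the frame of port below -0.002 m and contact force between the fingers and plug above 0.5 N).
At the end, for the whole second after the job is handed in: the tray is flat and at rest on the bench with the mouth of the port over its inside (at most 70 mm along and 48 mm across from its centre), and the whole plug lies at rest in it (knob and tip at most 75 mm along and 53 mm across from the centre, lower than 45 mm) (x of port in the frame of tray_centre between -0.07 and 0.07 m and y of port in the frame of tray_centre between -0.048 and 0.048 m and height (world z) of tray_centre below 0.017 m and angle between tray_centre's own z axis and vertical below 0.06 rad and x of plug_knob in the frame of tray_centre between -0.075 and 0.075 m and y of plug_knob in the frame of tray_centre between -0.053 and 0.053 m and x of plug_tip in the frame of tray_centre between -0.075 and 0.075 m and y of plug_tip in the frame of tray_centre between -0.053 and 0.053 m and height (world z) of each of plug_knob, plug_tip below 0.045 m and linear speed of each of plug, tray below 0.02 m/s); the robot touches nothing.
It fails at once if the plug is dropped: it falls free, out of the fingers, faster than 0.7 m/s (linear speed of plug above 0.7 m/s and contact force between the fingers and plug below 0.05 N).
It fails at once if a standing bystander (bottle, wash bottle or vial) is shifted by more than 30 mm or tipped (distance of any of bottle, wash_bottle, vial_tall, vial_short from where it was at the start of the episode above 0.03 m or angle between any of bottle, wash_bottle, vial_tall, vial_short's own z axis and vertical above 0.35 rad).
It fails at once if the timer, the screwdriver or the spanner is shifted by more than 40 mm (distance of any of timer, screwdriver, spanner from where it was at the start of the episode above 0.04 m).
It also fails if it takes over 72 s, if anything falls off the work surface, if the arm or the gripper's body presses on something with over 40 N, if the wrist force passes 120 N, or if a joint passes its speed limit or range.

## Working session

There is one attempt and no reset: what is moved stays moved. The work goes in short steps, Python scripts to look and compute and a tool call to move; the robot and the scene stay as the last step left them, time stands still between calls to the robot, and variables do not carry over. Pictures are saved under pics/ and viewed, and the job is handed in when it is done.

Besides the shell and the picture viewer there is one more tool, called after "Request:" as a command line: name --argument value ..., lists and objects as JSON in quotes. apply_moves: Moves the arm, as the interface text tells. Its arguments: {"type":"object","properties":{"targets":{"type":"array"},"newtons":{"type":"number"}},"required":["targets"]}

```bash
mkdir -p pics; ls; cat > h.py <<'E'
import numpy as np, cv2
from workcell import bot, camera, recognise
def snap(name,fn=None):
    c=camera(name)
    if fn: cv2.imwrite('pics/'+fn,c['img'][:,:,::-1])
    return c
def ray(c,u,v):
    K=c['intrinsics'];k1=float(c['k1'])
    x=(u-K[0,2])/K[0,0];y=(v-K[1,2])/K[1,1]
    p=cv2.undistortPoints(np.array([[[float(u),float(v)]]]),np.array(K,float),np.array([k1,0,0,0.]))[0,0]
    d=np.array(c['rotation'])@np.array([p[0],-p[1],-1.])
    return np.array(c['origin']),d
def atz(c,u,v,z):
    o,d=ray(c,u,v); return o+d*(z-o[2])/d[2]
def atx(c,u,v,x):
    o,d=ray(c,u,v); return o+d*(x-o[0])/d[0]
def proj(c,P):
    R=np.array(c['rotation']);p=R.T@(np.array(P,float)-np.array(c['origin']))
    x,y=p[0]/-p[2],-p[1]/-p[2];f=1+c['k1']*(x*x+y*y)
    K=c['intrinsics'];return np.array([K[0][0]*x*f+K[0][2],K[1][1]*y*f+K[1][2]])
E
python3 - <<'E'
from h import *
np.set_printoptions(precision=4,suppress=True)
print(bot.get_obs())
for n in ['scene','top','wrist']:
    c=snap(n,n+'0.png'); print(n,c['origin'],c['rotation'],c['intrinsics'],c['k1'])
    if n=='wrist':continue
    for q in ['plug_knob','tray_centre','bottle','wash_bottle','vial_tall','vial_short','timer','screwdriver','spanner','hood_edge','port']:
        try:print(q,[(np.round(r['box']).tolist(),round(r['conf'],2)) for r in recognise(q,n)[:3]])
        except Exception as e:print(q,e)
E
```

```text
pics
{'time': 0.0, 'q': array([-73.1092,   5.0098,  10.0342,  95.0994,   0.0002,  90.    ]), 'qd': array([-0.1196, -0.0246, -0.0381,  0.1513, -0.1009, -0.0191]), 'joint_efforts': array([ -0.0002, -52.039 ,  46.4806,   0.0165,  -0.    ,  -0.    ]), 'ee_pos': array([ 0.1597, -0.526 ,  0.1965]), 'tcp_rot': array([-179.925 ,   -0.0002,   16.8908]), 'wrist_force': array([ 0.1749, -0.5131, -0.1147]), 'torque': array([-0.0417,  0.0055, -0.006 ]), 'opening': 0.08539935142607881}
scene [0.0158 0.9293 0.697 ] [  62.3051   -0.231  -147.4851] [[612.3525   0.     326.3679]
 [  0.     612.3525 241.5724]
 [  0.       0.       1.    ]] -0.06538853925898654
plug_knob [([325.0, 211.0, 343.0, 235.0], 0.72)]
tray_centre [([404.0, 237.0, 480.0, 276.0], 0.95)]
bottle [([210.0, 273.0, 240.0, 366.0], 0.92)]
wash_bottle [([203.0, 254.0, 237.0, 312.0], 0.84), ([405.0, 236.0, 479.0, 276.0], 0.35)]
vial_tall [([371.0, 242.0, 387.0, 279.0], 0.68), ([286.0, 110.0, 395.0, 254.0], 0.19)]
vial_short [([280.0, 225.0, 292.0, 258.0], 0.66)]
timer [([408.0, 235.0, 479.0, 273.0], 0.7), ([234.0, 272.0, 254.0, 291.0], 0.62
[... 444 characters left out ...]
    1.    ]] -0.01078564580200125
plug_knob [([342.0, 196.0, 361.0, 215.0], 0.76)]
tray_centre [([409.0, 242.0, 499.0, 319.0], 0.78)]
bottle [([152.0, 260.0, 192.0, 323.0], 0.56)]
wash_bottle [([190.0, 204.0, 224.0, 283.0], 0.92)]
vial_tall [([364.0, 250.0, 380.0, 281.0], 0.76)]
vial_short [([310.0, 185.0, 318.0, 212.0], 0.5)]
timer [([231.0, 212.0, 267.0, 241.0], 0.77)]
screwdriver [([321.0, 312.0, 386.0, 359.0], 0.96)]
spanner [([212.0, 327.0, 277.0, 383.0], 0.55)]
hood_edge [([320.0, 90.0, 453.0, 241.0], 0.62)]
port []
wrist [ 0.2305 -0.5055  0.3753] [-16.5492   0.0143 -73.0854] [[415.6699   0.     317.217 ]
 [  0.     415.6699 241.0886]
 [  0.       0.       1.    ]] -0.07906411984004279
```

```bash
python3 - <<'E'
s=open('h.py').read()
s=s.replace("    c=camera(name)\n","    c=dict(camera(name)); c['rotation']=Rot.from_euler('xyz',c['rotation'],degrees=True).as_matrix()\n").replace("import numpy as np, cv2","import numpy as np, cv2\nfrom scipy.spatial.transform import Rotation as Rot\nnp.set_printoptions(precision=4,suppress=True)")
open('h.py','w').write(s)
E
```

```text
(no output)
```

View pics/scene0.png

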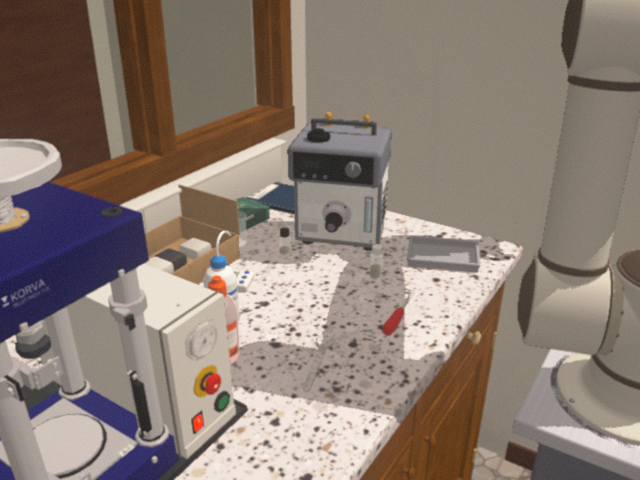

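View pics/top0.png

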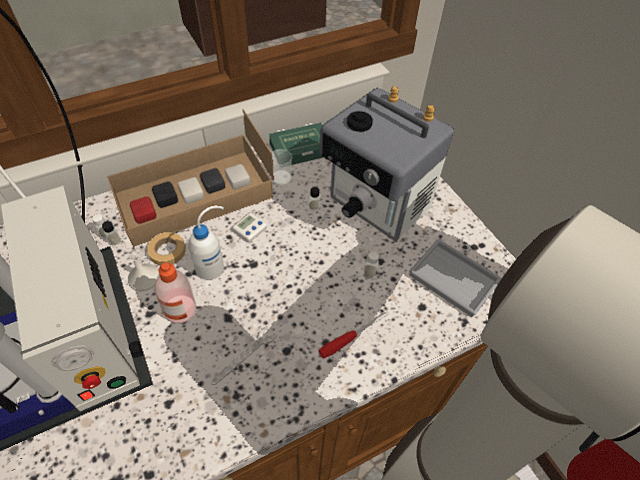

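View pics/wrist0.png

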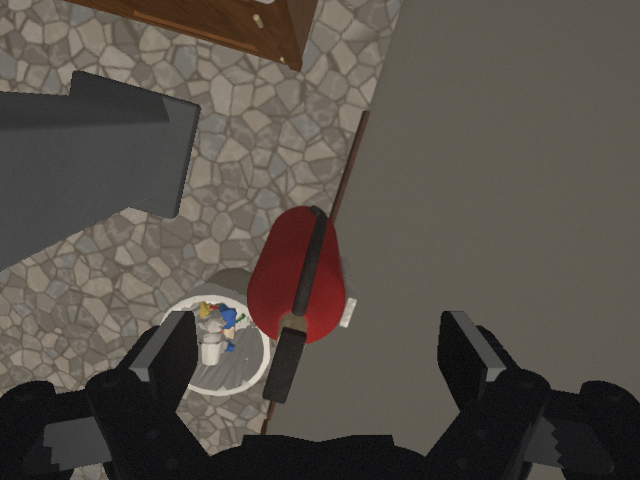

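```bash
python3 - <<'E'
import cv2
a=cv2.imread('pics/scene0.png');b=cv2.imread('pics/top0.png')
cv2.imwrite('pics/sc.png',cv2.resize(a[105:255,275:405],None,fx=4,fy=4,interpolation=3)) 
cv2.imwrite('pics/tc.png',cv2.resize(b[80:250,310:470],None,fx=3.5,fy=3.5,interpolation=3))
cv2.imwrite('pics/tt.png',cv2.resize(b[180:390,200:510],None,fx=2.5,fy=2.5,interpolation=3))
E
```

```text
(no output)
```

View pics/sc.png

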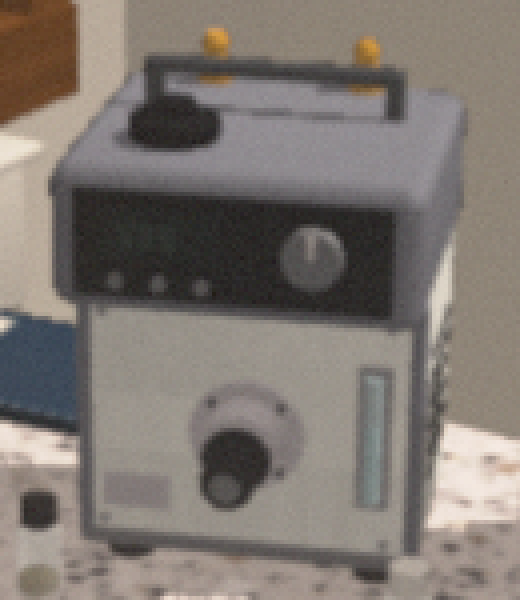

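View pics/tc.png

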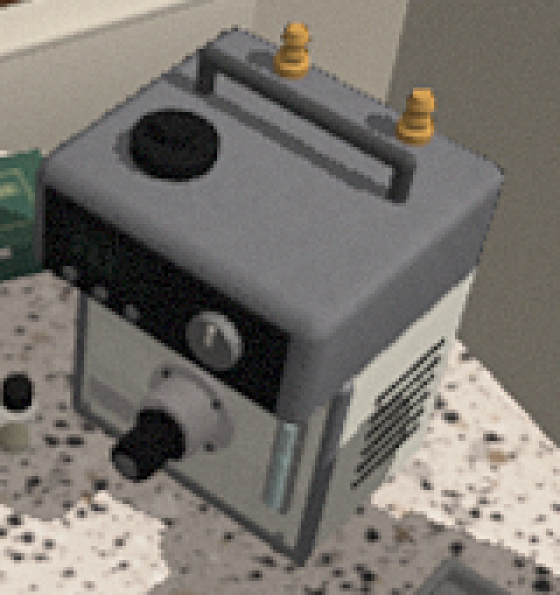

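View pics/tt.png

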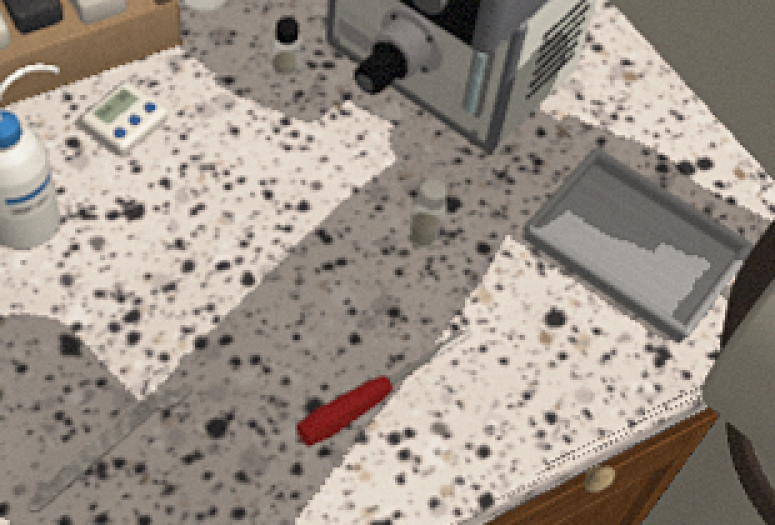

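```bash
cat > fit.py <<'E'
from h import *
from scipy.optimize import least_squares
S=snap('scene');T=snap('top')
def t2(p):return (310+p[0]/3.5,80+p[1]/3.5)
def s2(p):return (275+p[0]/4,105+p[1]/4)
# params X,Y,yaw,dy(unit centre rel port),zb
obs=[(S,s2((55,297)),'hl'),(S,s2((415,325)),'hr'),(S,s2((82,538)),'bl'),(S,s2((412,558)),'br'),
(T,t2((40,262)),'hl'),(T,t2((287,422)),'hr'),(T,t2((78,408)),'bl'),(T,t2((303,563)),'br'),
(S,s2((224,490)),'k'),(T,t2((130,462)),'k')]
def pt(n,p):
    X,Y,yaw,dy,zb=p
    L={'hl':(-.02,.104+dy,.183),'hr':(-.02,-.104+dy,.183),'bl':(.03,.1+dy,zb),'br':(.03,-.1+dy,zb),'k':(-.035,0,.094)}[n]
    c,s=np.cos(yaw),np.sin(yaw)
    return np.array([X+c*L[0]-s*L[1],Y+s*L[0]+c*L[1],L[2]])
f=lambda p:np.concatenate([proj(c,pt(n,p))-o for c,o,n in obs])
r=least_squares(f,[.6,-.2,0,0,.01],loss='soft_l1')
print(r.x,np.degrees(r.x[2]));print(f(r.x).reshape(-1,2))
def t3(p):return (200+p[0]/2.5,180+p[1]/2.5)
for p in [(598,152),(752,247),(683,330),(527,228)]:print('tray',atz(T,*t3(p),.022))
z={'bottle':0,'wash_bottle':0,'vial_tall':0,'vial_short':0,'timer':0.01,'screwdriver':0.01,'spanner':0.003}
for n,bz in z.items():
    for nm,c in (('scene',S),('top',T)):
        for q in recognise(n,nm)[:1]:
            b=q['box'];
            print(n,nm,round(q['conf'],2),'bottom-mid',atz(c,(b[0]+b[2])/2,b[3]-2,bz)[:2],'mid',atz(c,(b[0]+b[2])/2,(b[1]+b[3])/2,bz)[:2])
print('sd',[atz(T,*t3(p),.01)[:2] for p in [(305,430),(465,332)]],'sp',[atz(T,*t3(p),.003)[:2] for p in [(35,500),(185,392)]])
for nm,p in dict(vt=(425,238),vs=(287,70),bench=(500,520),bench2=(715,400)).items():print(nm,atz(T,*t3(p),0)[:2])
E
python3 fit.py
```

```text
[ 0.674  -0.1429 -1.2312  0.0011  0.0153] -70.54190805772741
[[-1.9138  2.8485]
 [ 1.1099  4.4841]
 [ 0.5491 -0.2301]
 [ 0.2103  3.9483]
 [-2.9474 -1.2408]
 [ 2.8157  4.2476]
 [-0.2748 -1.4605]
 [-0.5244 -0.3655]
 [ 0.2955 -1.58  ]
 [ 0.376  -1.5585]]
tray [ 0.5427 -0.2891  0.022 ]
tray [ 0.3992 -0.3489  0.022 ]
tray [ 0.3608 -0.2439  0.022 ]
tray [ 0.5017 -0.184   0.022 ]
bottle scene 0.7 bottom-mid [0.6272 0.3053] mid [0.717  0.2016]
bottle top 0.97 bottom-mid [0.6303 0.3101] mid [0.6934 0.2912]
wash_bottle scene 0.66 bottom-mid [0.7535 0.163 ] mid [0.8487 0.0537]
wash_bottle top 0.75 bottom-mid [0.6876 0.2181] mid [0.7873 0.1838]
vial_tall scene 0.55 bottom-mid [ 0.541  -0.1124] mid [ 0.5715 -0.1692]
vial_tall top 0.72 bottom-mid [ 0.5259 -0.1032] mid [ 0.5577 -0.1221]
vial_short scene 0.75 bottom-mid [ 0.7718 -0.0843] mid [ 0.811  -0.1385]
vial_short top 0.66 bottom-mid [ 0.7693 -0.086 ] mid [ 0.8008 -0.1019]
timer scene 0.79 bottom-mid [0.744  0.1024] mid [0.7659 0.0756]
timer top 0.86 bottom-mid [0.7439 0.0958] mid [0.7788 0.0817]
screwdriver scene 0.74 bottom-mid [0.4001 0.0674] mid [0.4337 0.0003]
screwdriver top 0.98 bottom-mid [0.3934 0.0188] mid [ 0.433  -0.0037]
spanner scene 0.71 bottom-mid [0.4522 0.2646] mid [0.4891 0.2081]
spanner top 0.63 bottom-mid [0.4419 0.2287] mid [0.49   0.2096]
sd [array([0.4253, 0.0723]), array([ 0.4436, -0.0864])] sp [array([0.4682, 0.2802]), array([0.4997, 0.1423])]
vt [ 0.5432 -0.1082]
vs [ 0.772  -0.0865]
bench [ 0.299  -0.0294]
bench2 [ 0.3047 -0.2402]
```

Request:
apply_moves --targets '[0.7, 0.7, 0, 0, 0, 1.4, 1, 1.4, 1.4, 0, 0, 0, 2.8, 1, 2.1, 2.1, 0, 0, 0, 4.2, 1, 2.8, 2.8, 0, 0, 0, 5.6, 1, 3.5, 3.6, 0, 0, 0, 7, 1]'

```text
time: 2.55
ee_pos: [0.2655, -0.4175, 0.1972]
tcp_rot: [180.0, 0.0, 59.2]
wrist_force: [0.8, -0.5, 0.5]
opening: 0.0855
```

Request:
apply_moves --targets '[0.7, 0.7, 0, 0, 0, 1.4, 1, 1.4, 1.4, 0, 0, 0, 2.8, 1, 2.1, 2.1, 0, 0, 0, 4.2, 1, 2.8, 2.8, 0, 0, 0, 5.6, 1, 3.5, 3.6, 0, 0, 0, 7, 1]'

```text
time: 3.05
ee_pos: [0.3706, -0.3095, 0.1972]
tcp_rot: [180.0, 0.0, 101.2]
wrist_force: [-0.2, -0.1, -0.4]
opening: 0.0854
```

Request:
apply_moves --targets '[0.3, 0.3, -0.3, 0, 0, 1, 1, 0.5, 0.6, -0.7, 0, 0, 1.95, 1, 0.5, 0.6, -0.7, 0, 0, 1.95, 1]'

```text
time: 3.35
ee_pos: [0.3849, -0.291, 0.1749]
tcp_rot: [-180.0, -0.1, 112.8]
wrist_force: [-0.8, 0.3, 0.0]
opening: 0.0854
```

```bash
python3 - <<'E'
from h import *
c=snap('wrist','w1.png');snap('scene','s1.png');snap('top','t1.png')
o=bot.get_obs();print(o['q'],o['ee_pos'],o['tcp_rot'],c['origin'])
E
```

```text
[-37.2597  -4.5529  -1.7558  92.769   -0.0104  30.3125] [ 0.3846 -0.2926  0.1767] [179.9948   0.0295 112.4278] [ 0.3579 -0.2245  0.3532]
```

View pics/w1.png

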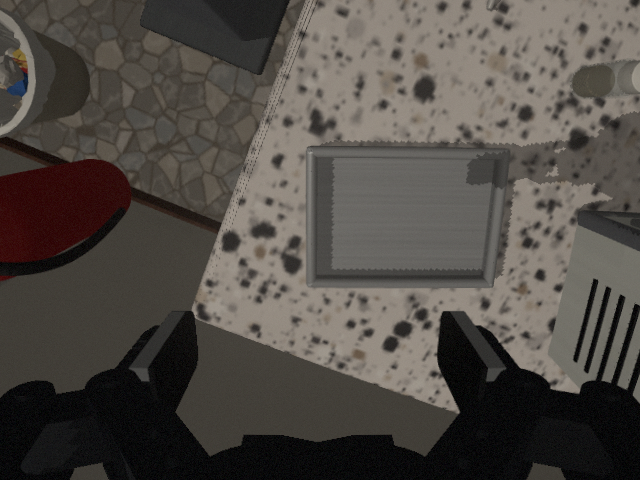

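```bash
python3 - <<'E'
from h import *
c=snap('wrist')
P=[atz(c,*p,.022)[:2] for p in [(308,148),(508,150),(493,286),(308,286)]]
for p in P:print(p)
P=np.array(P);print('c',P.mean(0))
e=[P[(i+1)%4]-P[i] for i in range(4)]
for v in e:print(np.hypot(*v),np.degrees(np.arctan2(v[1],v[0])))
print('left mid',(P[0]+P[3])/2,'right mid',(P[1]+P[2])/2)
E
```

```text
[ 0.3604 -0.2496]
[ 0.5085 -0.1888]
[ 0.5548 -0.2966]
[ 0.4044 -0.358 ]
c [ 0.457  -0.2732]
0.1600702736701306 22.339383001610656
0.11736453298763046 -66.75912091365657
0.1624066455068469 -157.8085882818217
0.1169316008372836 112.09963605590107
left mid [ 0.3824 -0.3038] right mid [ 0.5317 -0.2427]
```

Request:
apply_moves --targets '[0, -0.33, -1.5, 0, 0, 0, 1, 0, -0.33, -3, 0, 0, 0, 1, 0, -0.33, -4.4, 0, 0, 0, 1, 0, -0.33, -5.2, 0, 0, 0, 1, 0, -0.33, -5.55, 0, 0, 0, 1]' --newtons 60

```text
time: 4.05
ee_pos: [0.3834, -0.302, 0.0076]
tcp_rot: [-179.9, -0.1, 112.5]
wrist_force: [0.5, -0.1, 0.5]
opening: 0.0854
```

Request:
apply_moves --targets '[0, 0, 0, 0, 0, 0, 0, 0, 0, 0, 0, 0, 0, 0, 0, 0, 0, 0, 0, 0, 0, 0, 0, 0, 0, 0, 0, 0, 0, 0, 0, 0, 0, 0, 0]' --newtons 60

```text
time: 4.55
ee_pos: [0.3852, -0.3025, 0.0105]
tcp_rot: [180.0, 0.1, 112.6]
wrist_force: [-0.6, 0.7, -0.8]
opening: 0.0124
```

Request:
apply_moves --targets '[0, 0, 0, 0, 0, 0, 0, 0, 0, 0, 0, 0, 0, 0, 0, 0, 0.5, 0, 0, 0, 0]'

```text
time: 4.85
ee_pos: [0.3838, -0.3013, 0.0235]
tcp_rot: [-179.9, -0.2, 112.6]
wrist_force: [-0.1, -0.4, 0.3]
opening: -0.0001
```

Request:
apply_moves --targets '[0, 0, 1, 0, 0, 0, 0, 0, 0, 2, 0, 0, 0, 0, 0, 0, 3.2, 0, 0, 0, 0, 0, 0, 4, 0, 0, 0, 0]'

```text
time: 5.25
ee_pos: [0.3852, -0.3025, 0.1484]
tcp_rot: [179.9, 0.1, 112.6]
wrist_force: [0.7, -0.9, -0.5]
opening: -0.0001
```

```bash
python3 - <<'E'
from h import *
c=snap('wrist','w2.png');snap('top','t2.png')
o=bot.get_obs();print(o['q'],o['ee_pos'],o['tcp_rot'],o['opening'],o['wrist_force'],o['torque'])
E
```

```text
[-38.1402  -4.231   -4.4689  89.398   -0.0017  29.2684] [ 0.3861 -0.3032  0.1495] [179.8235   0.3184 112.5909] -0.0004308512710504405 [-0.3678 -1.2742 -0.16  ] [-0.0127 -0.0134  0.0353]
```

View pics/w2.png

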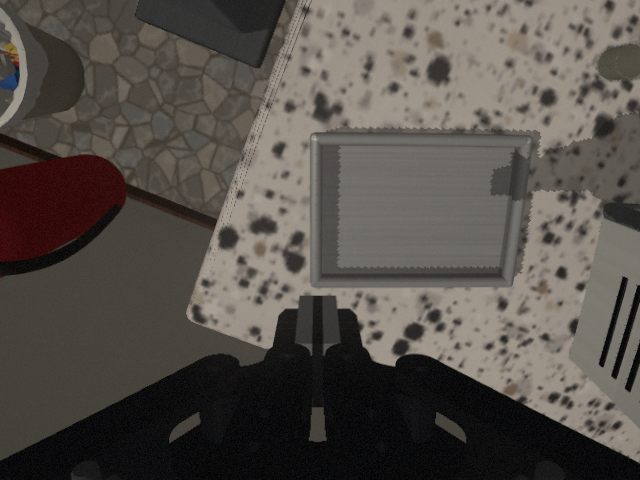

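View pics/t2.png

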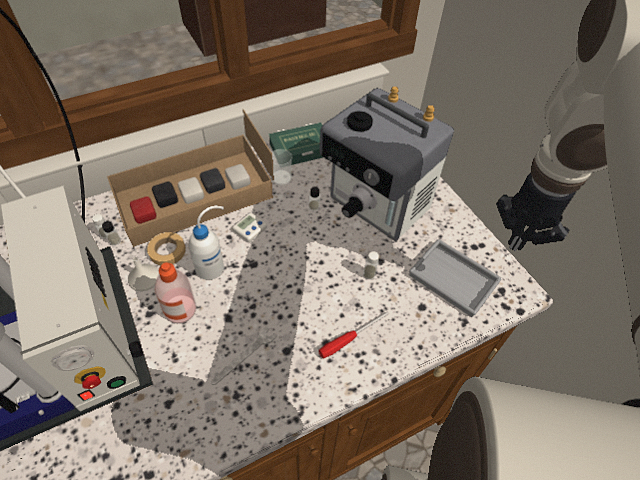

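```bash
python3 - <<'E'
from h import *
c=camera('wrist');print(c['rotation'])
c=snap('wrist');t=snap('top');s=snap('scene','s2.png');p=bot.get_obs()['ee_pos']
print(proj(c,p),proj(t,p),proj(s,p),c['rotation'],c['origin'])
print(proj(t,[p[0],p[1],0.02]), proj(c,[p[0],p[1],0.02]))
E
```

```text
[-16.9592  -0.275   22.6159]
[313.461 275.336] [507.1932 259.396 ] [483.5146 203.8141] [[ 0.9231 -0.3671 -0.1145]
 [ 0.3845  0.884   0.266 ]
 [ 0.0035 -0.2895  0.9572]] [ 0.358  -0.2355  0.3251]
[487.7634 292.8268] [314.3045 214.6457]
```

View pics/s2.png

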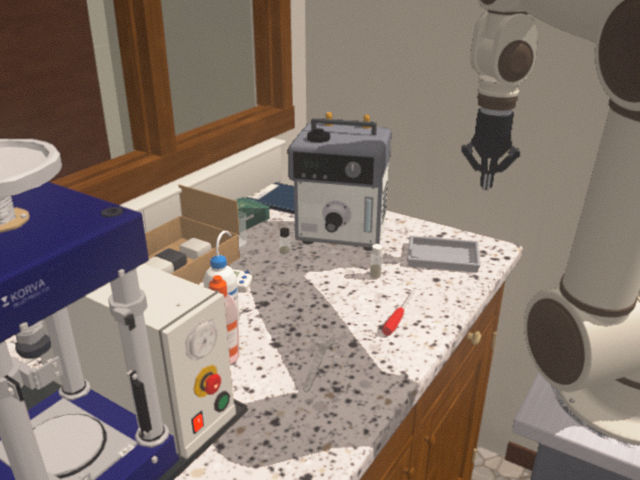

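```bash
python3 - <<'E'
import cv2
a=cv2.imread('pics/s2.png');b=cv2.imread('pics/t2.png')
x=cv2.resize(a[120:210,440:540],None,fx=4,fy=4,interpolation=3);y=cv2.resize(b[170:270,480:580],None,fx=4,fy=4,interpolation=3)
import numpy as np
cv2.imwrite('pics/tip.png',np.hstack([cv2.copyMakeBorder(x,0,40,0,0,0),y]))
E
python3 - <<'E'
from h import *
c=snap('wrist');t=snap('top');s=snap('scene');p=bot.get_obs()['ee_pos']
from scipy.optimize import least_squares
obs=[(t,(517,247)),(s,(487,188)),(c,(318,297))]
for k in ([0,1],[0,2],[1,2],[0,1,2]):
    r=least_squares(lambda P:np.concatenate([proj(obs[i][0],P)-obs[i][1] for i in k]),p);print(k,r.x,r.fun,r.x-p)
E
```

```text
[0, 1] [ 0.3842 -0.3103  0.1792] [ 0.0704  0.093  -0.1288 -0.056 ] [-0.0002 -0.0085  0.0354]
[0, 2] [ 0.3772 -0.2819  0.2096] [-3.6123 -1.5486 -0.6797  0.1275] [-0.0072  0.0199  0.0659]
[1, 2] [ 0.3813 -0.2912  0.187 ] [-1.3749 -0.273  -0.2308 -0.0324] [-0.0031  0.0107  0.0433]
[0, 1, 2] [ 0.3803 -0.2894  0.1919] [-4.888   1.5492 -0.9468 -1.9819 -0.8539  0.5081] [-0.0041  0.0124  0.0481]
```

View pics/tip.png

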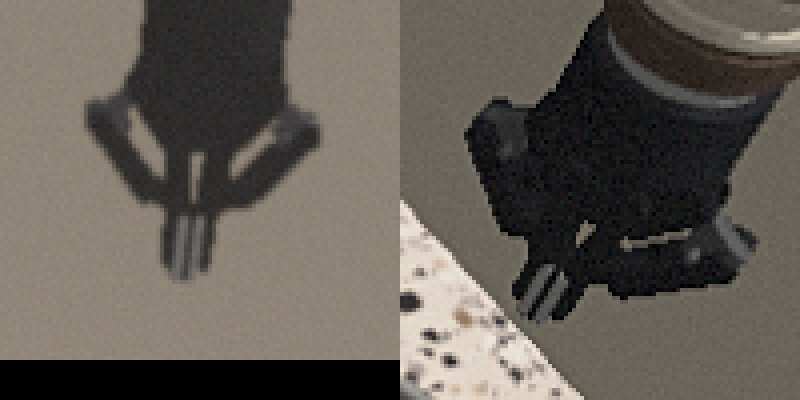

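```bash
python3 - <<'E'
from h import *
c=snap('wrist');t=snap('top');s=snap('scene');p=bot.get_obs()['ee_pos']
for d in (0,.01,.02,.025,.03,.04):
    P=p+[0,0,d];print(d,proj(t,P),proj(s,P),proj(c,P))
# pad top/knuckle width check: bench corner & others
print('obs t (515,250.5) s(486.7,190.5) w(318,297)')
E
```

```text
0 [507.2426 259.2597] [483.4954 203.6897] [315.1991 281.2979]
0.01 [508.9896 256.2509] [484.0414 199.5586] [315.1132 289.9317]
0.02 [510.7667 253.1899] [484.59   195.3999] [315.0179 299.5171]
0.025 [511.6667 251.6394] [484.8653 193.3102] [314.9663 304.7163]
0.03 [512.5746 250.0753] [485.1413 191.2135] [314.9117 310.2176]
0.04 [514.4142 246.9058] [485.6953 186.9992] [314.7926 322.2357]
obs t (515,250.5) s(486.7,190.5) w(318,297)
```

Request:
apply_moves --targets '[-0.3, -0.1, -1.4, 0, 0, 0, 0, -0.7, -0.3, -2.6, 0, 0, 0, 0, -0.8, -0.35, -3.5, 0, 0, 0, 0, -0.8, -0.35, -3.8, 0, 0, 0, 0, -0.8, -0.35, -3.8, 0, 0, 0, 0]'

```text
time: 6.35
ee_pos: [0.3603, -0.3122, 0.0299]
tcp_rot: [-180.0, -0.1, 112.6]
wrist_force: [-0.4, 0.0, 0.1]
opening: 0.0002
```

```bash
python3 - <<'E'
from h import *
c=snap('wrist','w3.png');t=snap('top','t3.png');s=snap('scene','s3.png');o=bot.get_obs();p=o['ee_pos'];print(p,o['tcp_rot'])
for d in (0,.01,.02,.03):
    P=p+[0,0,d];print(d,proj(t,P),proj(s,P),proj(c,P))
a=cv2.imread('pics/s3.png');b=cv2.imread('pics/t3.png');w=cv2.imread('pics/w3.png')
x=cv2.resize(a[180:280,420:520],None,fx=4,fy=4,interpolation=3);y=cv2.resize(b[220:320,440:540],None,fx=4,fy=4,interpolation=3)
cv2.imwrite('pics/tip3.png',np.hstack([x,y]))
E
```

```text
[ 0.3618 -0.3132  0.0324] [179.9393   0.1156 112.6071]
0 [500.8082 296.1221] [488.7071 248.689 ] [317.073  285.6414]
0.01 [502.367  293.6455] [489.2606 244.8506] [317.0858 294.5693]
0.02 [503.9505 291.1292] [489.8168 240.9867] [317.0999 304.4888]
0.03 [505.5593 288.5724] [490.3758 237.0973] [317.1158 315.5715]
```

View pics/tip3.png

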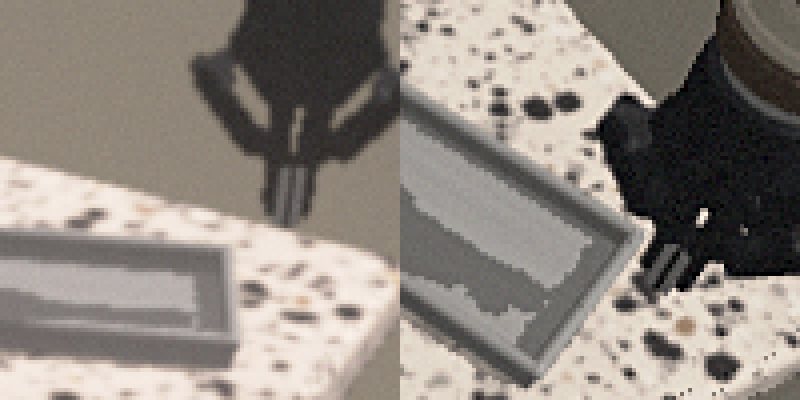

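View pics/w3.png

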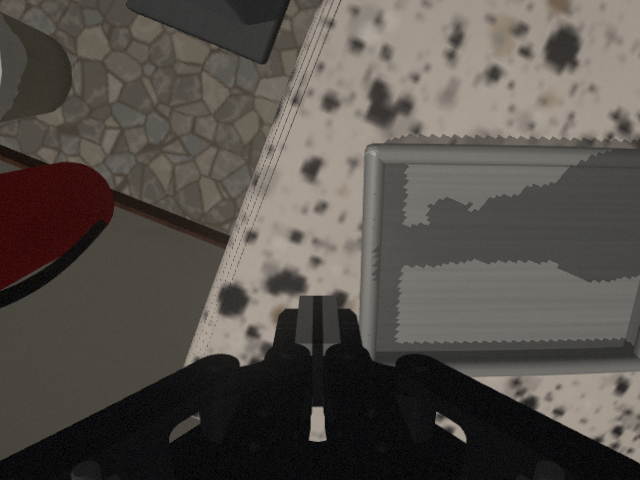

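```bash
python3 - <<'E'
from h import *
c=snap('wrist');t=snap('top');s=snap('scene');o=bot.get_obs();p=o['ee_pos']
from scipy.optimize import least_squares
r=least_squares(lambda P:np.concatenate([proj(t,P)-(503.7,293.2),proj(s,P)-(491.7,237)]),p);print(r.x,r.fun,r.x-p)
# tray corners: top full-res px, scene px, at z=.022 ; tip3 crop
T=[(440+(647-400)/4,220+232/4),(440+(530-400)/4,220+383/4)]
Sx=[(420+237/4,180+245/4),(420+237/4,180+345/4)]
for u in T:print('top right/near',atz(t,*u,.022))
for u in Sx:print('scene far-right,near-right',atz(s,*u,.022))
for u in [(370,147),(366,378)]:print('wrist',atz(c,*u,.022))
print(c['origin'],c['rotation'],p)
print(o['q'])
E
```

```text
[ 0.3527 -0.2958  0.0722] [-0.3038 -0.3963  0.5365  0.2116] [-0.0088  0.0173  0.0402]
top right/near [ 0.3999 -0.3521  0.022 ]
top right/near [ 0.3545 -0.2372  0.022 ]
scene far-right,near-right [ 0.3991 -0.3565  0.022 ]
scene far-right,near-right [ 0.3572 -0.2415  0.022 ]
wrist [ 0.3616 -0.2488  0.022 ]
wrist [ 0.4099 -0.3584  0.022 ]
[ 0.3344 -0.2461  0.2103] [[ 0.923  -0.3678 -0.1134]
 [ 0.3848  0.8841  0.2651]
 [ 0.0027 -0.2883  0.9575]] [ 0.3616 -0.3131  0.0319]
[-40.8916  -4.9079 -18.096   76.7021   0.0002  26.5025]
```

Request:
apply_moves --targets '[0, 0, -0.2, 0, 0, 0, 0, 0, 0, -0.4, 0, 0, 0, 0]'

```text
time: 6.85
ee_pos: [0.361, -0.3128, 0.0186]
tcp_rot: [180.0, 0.0, 112.6]
wrist_force: [-0.1, -0.7, 0.0]
opening: -0.0001
```

Request:
apply_moves --targets '[0, 0, -0.13, 0, 0, 0, 0, 0, 0, -0.26, 0, 0, 0, 0]'

```text
time: 7.05
ee_pos: [0.3606, -0.3125, 0.0103]
tcp_rot: [-180.0, -0.0, 112.6]
wrist_force: [-0.6, 0.3, 0.2]
opening: 0.0002
```

Request:
apply_moves --targets '[0, 0, -0.1, 0, 0, 0, 0, 0, 0, -0.2, 0, 0, 0, 0]'

```text
time: 7.25
ee_pos: [0.3608, -0.3126, 0.0046]
tcp_rot: [-180.0, -0.0, 112.6]
wrist_force: [0.0, -0.2, -0.6]
opening: -0.0003
```

Request:
apply_moves --targets '[0, 0, -0.1, 0, 0, 0, 0, 0, 0, -0.2, 0, 0, 0, 0]'

```text
time: 7.45
ee_pos: [0.3608, -0.3127, -0.0013]
tcp_rot: [-180.0, 0.0, 112.6]
wrist_force: [-0.3, -0.4, 0.4]
opening: 0.0001
```

Request:
apply_moves --targets '[0, 0, -0.1, 0, 0, 0, 0, 0, 0, -0.2, 0, 0, 0, 0]'

```text
time: 7.65
ee_pos: [0.3608, -0.3127, -0.0073]
tcp_rot: [180.0, 0.0, 112.6]
wrist_force: [-0.5, -0.7, -0.9]
opening: 0.0003
```

```bash
python3 - <<'E'
from h import *
c=snap('wrist','w4.png');t=snap('top','t4.png');s=snap('scene','s4.png');o=bot.get_obs();p=o['ee_pos'];print(p,o['wrist_force'])
for d in (0,.01,.02,.03):
    P=p+[0,0,d];print(d,proj(t,P),proj(s,P),proj(c,P))
a=cv2.imread('pics/s4.png');b=cv2.imread('pics/t4.png')
x=cv2.resize(a[180:280,420:520],None,fx=4,fy=4,interpolation=3);y=cv2.resize(b[220:320,440:540],None,fx=4,fy=4,interpolation=3)
cv2.imwrite('pics/tip4.png',np.hstack([x,y]))
E
```

```text
[ 0.3607 -0.3126 -0.0073] [-0.1431 -0.2779 -0.615 ]
0 [494.9569 306.1011] [486.9029 263.9134] [314.7945 280.1651]
0.01 [496.4248 303.7751] [487.447  260.1721] [314.7067 288.758 ]
0.02 [497.9154 301.4129] [487.9938 256.4062] [314.6093 298.2961]
0.03 [499.4291 299.0138] [488.5435 252.6153] [314.5009 308.9417]
```

View pics/tip4.png

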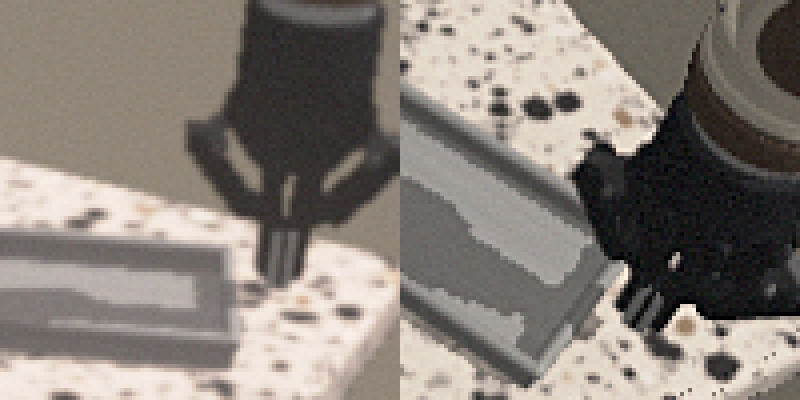

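View pics/w4.png

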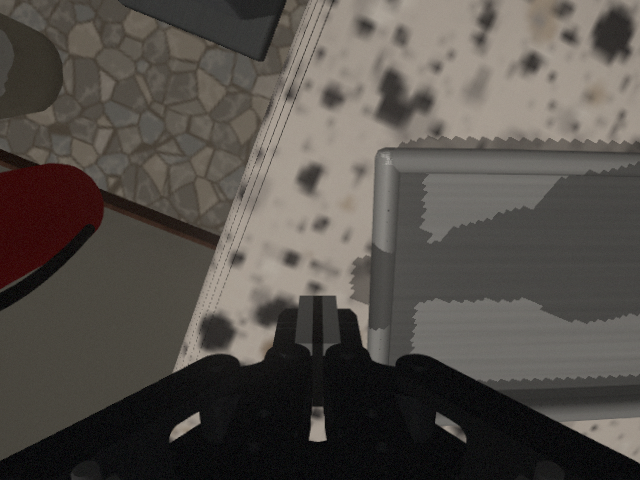

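Request:
apply_moves --targets '[0, 0, -0.1, 0, 0, 0, 0, 0, 0, -0.2, 0, 0, 0, 0]'

```text
time: 8.0
ee_pos: [0.3609, -0.3128, -0.0132]
tcp_rot: [180.0, 0.0, 112.6]
wrist_force: [-0.0, 0.7, 0.0]
opening: 0.0004
```

Request:
apply_moves --targets '[0, 0, -0.1, 0, 0, 0, 0]'

```text
time: 8.1
ee_pos: [0.3608, -0.3127, -0.0164]
tcp_rot: [-180.0, -0.0, 112.6]
wrist_force: [0.5, 0.5, 0.2]
opening: 0.0001
```

Request:
apply_moves --targets '[0, 0, -0.1, 0, 0, 0, 0]'

```text
time: 8.2
ee_pos: [0.3608, -0.3126, -0.0194]
tcp_rot: [-180.0, -0.0, 112.6]
wrist_force: [-0.8, 0.5, -0.0]
opening: 0.0001
```

Request:
apply_moves --targets '[0, 0, -0.1, 0, 0, 0, 0]'

```text
time: 8.3
ee_pos: [0.3608, -0.3126, -0.0224]
tcp_rot: [-180.0, -0.0, 112.6]
wrist_force: [-0.2, -0.2, -1.1]
opening: -0.0
```

Request:
apply_moves --targets '[0, 0, -0.07, 0, 0, 0, 0]'

```text
time: 8.4
ee_pos: [0.3607, -0.3126, -0.0246]
tcp_rot: [-180.0, -0.0, 112.6]
wrist_force: [0.0, -0.8, 0.7]
opening: 0.0
```

Request:
apply_moves --targets '[0, 0, -0.07, 0, 0, 0, 0]'

```text
time: 8.5
ee_pos: [0.3608, -0.3127, -0.0265]
tcp_rot: [-180.0, -0.0, 112.6]
wrist_force: [-0.4, 0.2, -0.4]
opening: -0.0002
```

Request:
apply_moves --targets '[0, 0, -0.07, 0, 0, 0, 0]'

```text
time: 8.6
ee_pos: [0.3608, -0.3127, -0.0285]
tcp_rot: [180.0, 0.0, 112.6]
wrist_force: [-0.3, -0.3, 0.3]
opening: -0.0001
```

Request:
apply_moves --targets '[0, 0, -0.07, 0, 0, 0, 0]'

```text
time: 8.7
ee_pos: [0.3608, -0.3127, -0.0306]
tcp_rot: [180.0, 0.0, 112.6]
wrist_force: [0.6, 0.5, 0.9]
opening: 0.0004
```

```bash
python3 - <<'E'
from h import *
c=snap('wrist','w5.png');t=snap('top','t5.png');s=snap('scene','s5.png');o=bot.get_obs();p=o['ee_pos'];print(p,o['wrist_force'])
for d in (0,.01,.02,.03,.04):
    P=p+[0,0,d];print(d,proj(t,P),proj(s,P),proj(c,P))
a=cv2.imread('pics/s5.png');b=cv2.imread('pics/t5.png')
x=cv2.resize(a[200:300,420:520],None,fx=4,fy=4,interpolation=3);y=cv2.resize(b[240:340,440:540],None,fx=4,fy=4,interpolation=3)
cv2.imwrite('pics/tip5.png',np.hstack([x,y]))
E
```

```text
[ 0.3607 -0.3126 -0.0307] [-0.2399 -0.2595 -0.8365]
0 [491.6246 311.3888] [485.6455 272.5483] [314.7614 280.1772]
0.01 [493.0417 309.1439] [486.1832 268.864 ] [314.672  288.7689]
0.02 [494.4803 306.8648] [486.7236 265.1556] [314.573  298.3055]
0.03 [495.9408 304.5506] [487.2668 261.4226] [314.4627 308.9491]
0.04 [497.4238 302.2006] [487.8127 257.665 ] [314.3392 320.9001]
```

View pics/tip5.png

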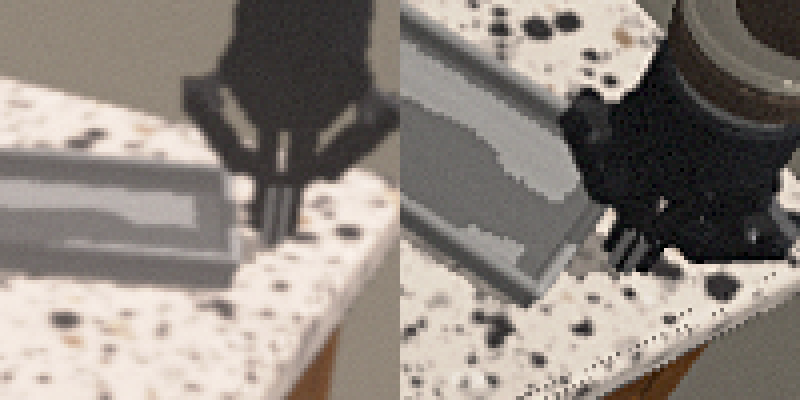

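View pics/w5.png

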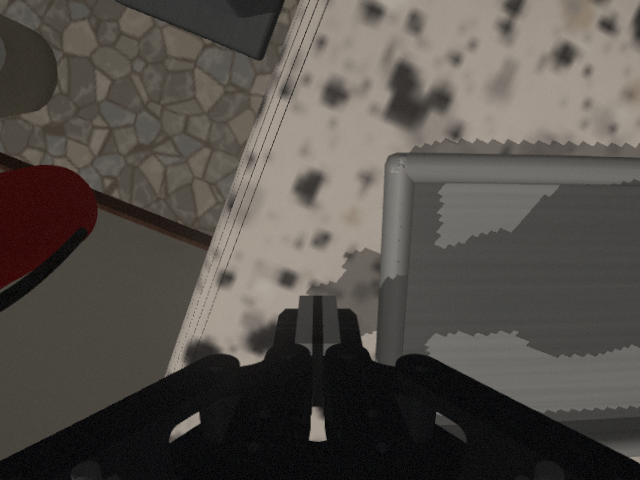

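```bash
python3 - <<'E'
from h import *
from scipy.optimize import least_squares
t=snap('top');s=snap('scene')
ps=[(.3861,-.3032,.1495),(.3616,-.3131,.032),(.3607,-.3126,-.0073),(.3607,-.3126,-.0307)]
o=[((515,250.5),(486.7,190.5)),((503.7,293.2),(491.7,237)),((500,302.5),(490.5,251.2)),((497,308),(489.5,261.2))]
f=lambda D:np.concatenate([np.r_[proj(t,np.array(p)+D)-a,proj(s,np.array(p)+D)-b] for p,(a,b) in zip(ps,o)])
r=least_squares(f,[0,0,0]);print(r.x,f(r.x).reshape(-1,4))
# individually
for p,(a,b) in zip(ps,o):
    g=lambda D:np.r_[proj(t,np.array(p)+D)-a,proj(s,np.array(p)+D)-b];q=least_squares(g,[0,0,0]);print(q.x)
print(bot.get_obs()['q'])
E
```

```text
[-0.0075  0.0081  0.0348] [[-1.2634  0.0698  0.5831 -1.9252]
 [ 1.9615 -1.2777  1.0135  0.6045]
 [-0.4879 -0.3316  0.2894  1.8544]
 [-1.0305 -0.2774 -0.0204  0.7556]]
[-0.0045 -0.0012  0.0261]
[-0.0089  0.0173  0.0402]
[-0.0091  0.0118  0.041 ]
[-0.0084  0.0074  0.0362]
[-40.912   -2.9373 -23.2919  69.6414  -0.0001  26.4955]
```

Request:
apply_moves --targets '[0, 0, -0.07, 0, 0, 0, 0]'

```text
time: 9.05
ee_pos: [0.361, -0.3129, -0.0323]
tcp_rot: [180.0, 0.0, 112.6]
wrist_force: [-1.0, 0.1, 0.4]
opening: 0.0
```

Request:
apply_moves --targets '[0, 0, -0.07, 0, 0, 0, 0]'

```text
time: 9.15
ee_pos: [0.361, -0.3128, -0.0342]
tcp_rot: [180.0, 0.0, 112.6]
wrist_force: [-8.6, 8.1, 32.4]
opening: 0.0
```

Request:
apply_moves --targets '[0, 0, -0.07, 0, 0, 0, 0]'

```text
time: 9.25
ee_pos: [0.3611, -0.3129, -0.0343]
tcp_rot: [180.0, 0.1, 112.6]
wrist_force: [-14.5, 11.8, 46.1]
opening: -0.0002
```

Request:
apply_moves --targets '[0, 0, -0.07, 0, 0, 0, 0]'

```text
time: 9.35
ee_pos: [0.3612, -0.3129, -0.0344]
tcp_rot: [179.9, 0.1, 112.6]
wrist_force: [-20.5, 18.6, 67.4]
opening: 0.0001
```

Request:
apply_moves --targets '[0, 0, 1, 0, 0, 0, 0.6, 0, 0, 2, 0, 0, 0, 1, 0.87, 0.37, 2, 0, 0, 0, 1, 0.87, 0.37, 1.2, 0, 0, 0, 1, 0.87, 0.37, 0.6, 0, 0, 0, 1]'

```text
time: 9.85
ee_pos: [0.3876, -0.3015, -0.0214]
tcp_rot: [180.0, 0.0, 112.6]
wrist_force: [-0.6, -0.1, -0.6]
opening: 0.0728
```

Request:
apply_moves --targets '[0, 0, -0.24, 0, 0, 0, 0.3, 0, 0, -0.24, 0, 0, 0, 0, 0, 0, -0.24, 0, 0, 0, 0, 0, 0, -0.24, 0, 0, 0, 0, 0, 0, -0.24, 0, 0, 0, 0]' --newtons 60

```text
time: 10.35
ee_pos: [0.3874, -0.3021, -0.027]
tcp_rot: [180.0, 0.1, 112.6]
wrist_force: [-0.8, -0.4, 0.9]
opening: 0.0074
```

Request:
apply_moves --targets '[0, 0, 0, 0, 0, 0, 0, 0, 0, 0, 0, 0, 0, 0, 0, 0, 0, 0, 0, 0, 0]'

```text
time: 10.65
ee_pos: [0.3874, -0.3022, -0.027]
tcp_rot: [180.0, 0.1, 112.6]
wrist_force: [-1.7, -0.4, 6.8]
opening: 0.0075
```

Request:
apply_moves --targets '[0, 0, 0.5, 0, 0, 0, 0, 0, 0, 1.5, 0, 0, 0, 0, 0, 0, 2.5, 0, 0, 0, 0, 0, 0, 3.5, 0, 0, 0, 0]' --newtons 80

```text
time: 11.05
ee_pos: [0.3866, -0.3014, 0.078]
tcp_rot: [-180.0, -0.0, 112.6]
wrist_force: [-0.6, -1.3, -1.5]
opening: 0.0063
```

```bash
python3 - <<'E'
from h import *
c=snap('wrist','w6.png');t=snap('top','t6.png');o=bot.get_obs();print(o['ee_pos'],o['tcp_rot'],o['wrist_force'],o['torque'],o['opening'])
E
```

```text
[ 0.3886 -0.3029  0.0812] [179.8231   0.3156 112.5847] [ 0.182  -0.3092 -0.5063] [-0.0411  0.0711 -0.0338] 0.007000781832651503
```

View pics/w6.png

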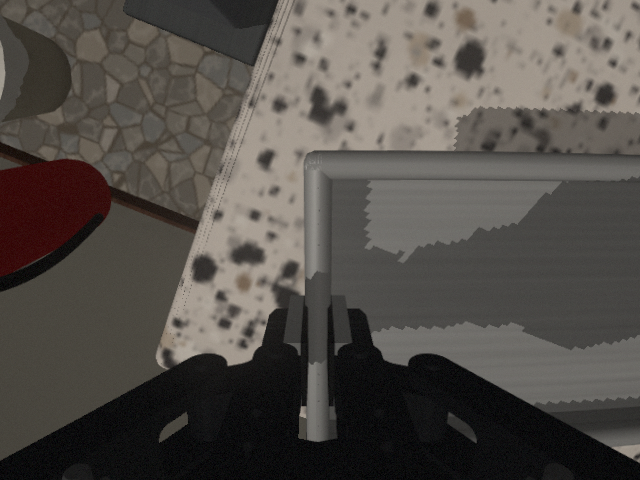

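View pics/t6.png

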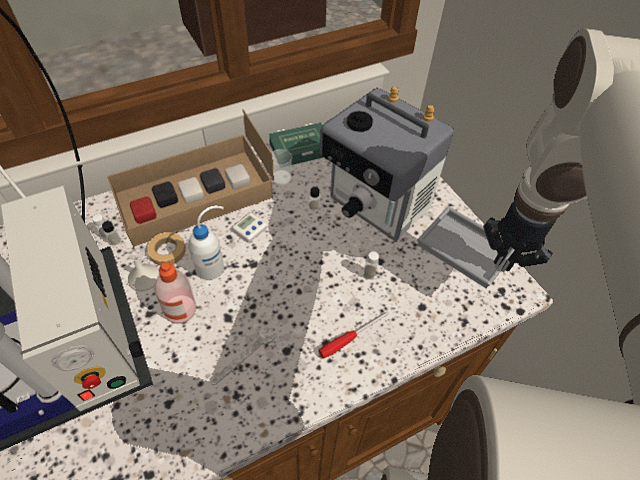

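```bash
python3 - <<'E'
from h import *
c=snap('wrist');o=bot.get_obs();p=o['ee_pos'];print(p)
for z in (p[2]+.05,p[2]+.03):
    A=atz(c,305,152,z);B=atz(c,302,441,z);print(z,A,B,np.linalg.norm(A-B),(A+B)/2-p, np.degrees(np.arctan2(*(A-B)[[1,0]])))
t=snap('top')
for z in (p[2]+.05,):
  for u in [(447,208),(419,240),(489,284)]: print(atz(t,*u,z))
E
```

```text
[ 0.3879 -0.3024  0.0788]
0.12883782818314715 [ 0.3619 -0.2466  0.1288] [ 0.4024 -0.3496  0.1288] 0.11065518047467116 [-0.0057  0.0042  0.05  ] 111.47161642498337
0.10883782818314716 [ 0.3621 -0.2484  0.1088] [ 0.4089 -0.3672  0.1088] 0.12766945314596626 [-0.0024 -0.0054  0.03  ] 111.4716164249834
[ 0.5512 -0.2865  0.1288]
[ 0.5063 -0.1844  0.1288]
[ 0.3615 -0.2446  0.1288]
```

```bash
cat >> fit.py <<'E'
print('---')
obs=[o for o in obs if o[2] in('bl','br','k')]
for zk in (.092,.095):
    def f2(p):
        r=[]
        for c,o,n in obs:
            P=pt(n,p)
            if n=='k':P[2]=zk
            r.append(proj(c,P)-o)
        return np.concatenate(r)
    r=least_squares(f2,[.67,-.14,-1.2,0,.01]);print(r.x,np.degrees(r.x[2]));print(f2(r.x).reshape(-1,2))
E
python3 fit.py | sed -n '/---/,$p'
python3 - <<'E'
from h import *
t=snap('top');s=snap('scene')
# axis via knob outer end and knob root(flange) & boss in both views
for n,c,q in (('top',t,(310+130/3.5,80+462/3.5)),('scene',s,(275+224/4,105+490/4))):
    for z in (.09,.095): print(n,atz(c,*q,z))
E
```

```text
---
[ 0.6733 -0.1397 -1.1984 -0.0021  0.02  ] -68.66438050196939
[[ 0.5632 -0.6677]
 [ 1.0667  2.2562]
 [-1.3771 -0.9687]
 [ 0.4465 -1.1896]
 [ 0.3136 -0.13  ]
 [-0.3774 -0.0033]]
[ 0.6716 -0.1382 -1.1986 -0.0018  0.0216] -68.67273907040949
[[ 0.6013 -0.8431]
 [ 1.2553  2.0969]
 [-1.7006 -0.8236]
 [ 0.2385 -0.9291]
 [ 0.5832 -0.8996]
 [-0.537  -0.1385]]
top [ 0.6616 -0.1088  0.09  ]
top [ 0.658  -0.1064  0.095 ]
scene [ 0.6629 -0.1096  0.09  ]
scene [ 0.6576 -0.1011  0.095 ]
```

Request:
apply_moves --targets '[0, 0.8, 0.3, 0, 0, -1, 0, 0, 2, 0.4, 0, 0, -2.4, 0, -0.2, 3.3, 0.4, 0, 0, -4, 0, -0.3, 4.7, 0.4, 0, 0, -5.5, 0, -0.4, 6, 0.4, 0, 0, -7, 0]'

```text
time: 12.65
ee_pos: [0.3751, -0.1244, 0.089]
tcp_rot: [180.0, -0.0, 73.5]
wrist_force: [0.3, 0.3, -1.1]
opening: 0.0067
```

Request:
apply_moves --targets '[0.6, 1, 0, 0, 0, -1.4, 0, 1.3, 2, 0, 0, 0, -2.8, 0, 2, 3, 0, 0, 0, -4.2, 0, 2.7, 4, 0, 0, 0, -5.6, 0, 3.5, 5, 0, 0, 0, -7, 0]'

```text
time: 13.15
ee_pos: [0.4811, 0.0259, 0.0892]
tcp_rot: [180.0, -0.0, 32.3]
wrist_force: [1.2, -0.2, -1.6]
opening: 0.0066
```

Request:
apply_moves --targets '[0.9, 0.5, 0, 0, 0, -0.4, 0, 1.9, 0.9, 0, 0, 0, -0.8, 0, 2.9, 1.4, 0, 0, 0, -1.2, 0, 3.65, 1.8, 0, 0, 0, -1.35, 0]'

```text
time: 13.55
ee_pos: [0.5914, 0.0794, 0.0885]
tcp_rot: [-180.0, -0.0, 24.5]
wrist_force: [-0.4, 1.1, -2.5]
opening: 0.0068
```

```bash
python3 - <<'E'
from h import *
c=snap('wrist','w7.png');t=snap('top','t7.png');s=snap('scene','s7.png');o=bot.get_obs();print(o['q'],o['ee_pos'],o['tcp_rot'],o['wrist_force'],o['opening'])
E
```

```text
[  7.613   10.5195   4.1525  83.7105   0.0136 163.0267] [0.5904 0.079  0.088 ] [-179.9643    0.0702   24.5863] [-0.0621 -0.0008 -2.1719] 0.006595884202628891
```

View pics/w7.png

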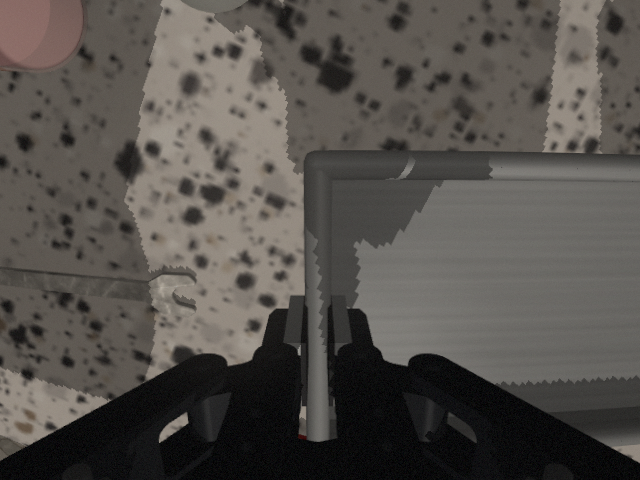

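View pics/t7.png

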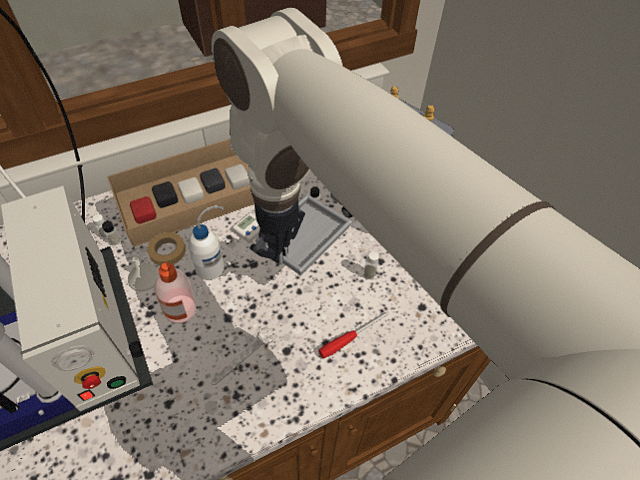

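View pics/s7.png

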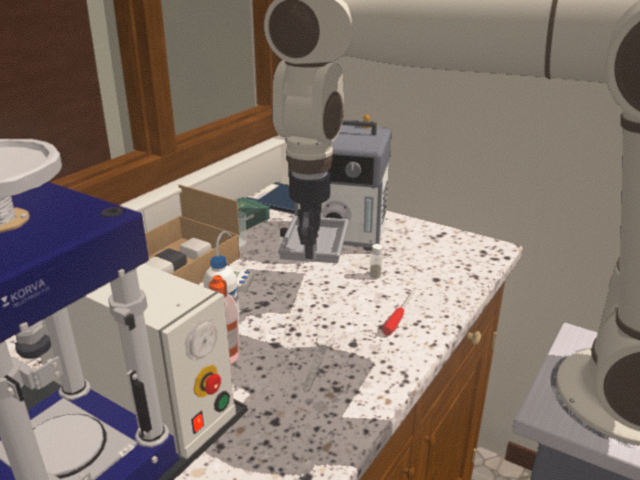

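Request:
apply_moves --targets '[0, 0, -1.2, 0, 0, -0.35, 0, 0, 0, -2.4, 0, 0, -0.65, 0, 0, 0, -3.3, 0, 0, -0.65, 0, 0, 0, -3.3, 0, 0, -0.65, 0]'

```text
time: 14.1
ee_pos: [0.5865, 0.0775, -0.0139]
tcp_rot: [-179.9, 0.4, 20.6]
wrist_force: [-0.5, 0.2, -1.7]
opening: 0.0067
```

```bash
python3 - <<'E'
from h import *
c=snap('wrist','w8.png');t=snap('top','t8.png');s=snap('scene','s8.png');o=bot.get_obs();print(o['ee_pos'],o['tcp_rot'],o['wrist_force'],o['opening'])
a=cv2.imread('pics/s8.png');b=cv2.imread('pics/t8.png')
x=cv2.resize(a[150:300,260:410],(400,400),interpolation=3);y=cv2.resize(b[150:300,230:380],(400,400),interpolation=3)
cv2.imwrite('pics/x8.png',np.hstack([x,y]))
E
```

```text
[ 0.5905  0.0782 -0.0082] [179.9783  -0.1068  20.6261] [-0.3001 -0.7326 -0.4487] 0.006992405030277083
```

View pics/x8.png

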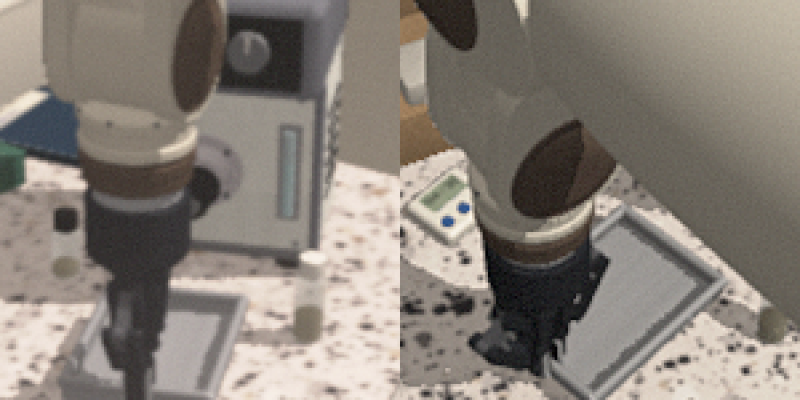

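View pics/w8.png

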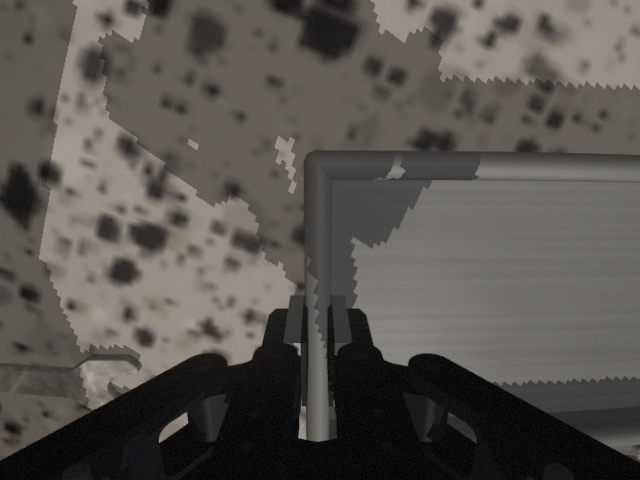

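Request:
apply_moves --targets '[0.3, -0.8, 0, 0, 0, 0, 0, 0.6, -1.6, 0, 0, 0, 0, 0, 0.9, -2.4, 0, 0, 0, 0, 0, 1.15, -3, 0, 0, 0, 0, 0]'

```text
time: 14.65
ee_pos: [0.6261, -0.0131, -0.0075]
tcp_rot: [179.9, -0.2, 20.6]
wrist_force: [1.2, -0.6, -1.2]
opening: 0.0066
```

```bash
python3 - <<'E'
from h import *
t=snap('top','t9.png');s=snap('scene','s9.png');o=bot.get_obs();print(o['ee_pos'],o['tcp_rot'],o['wrist_force'],o['opening'])
a=cv2.imread('pics/s9.png');b=cv2.imread('pics/t9.png')
x=cv2.resize(a[150:300,260:410],(400,400),interpolation=3);y=cv2.resize(b[130:280,250:400],(400,400),interpolation=3)
cv2.imwrite('pics/x9.png',np.hstack([x,y]))
E
```

```text
[ 0.626  -0.0139 -0.0083] [179.9226  -0.1398  20.4933] [ 0.2809  0.2203 -0.9798] 0.006524284542619608
```

View pics/x9.png

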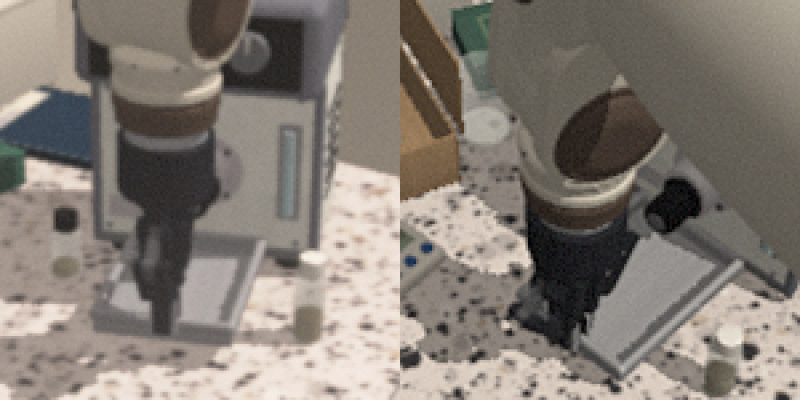

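Request:
apply_moves --targets '[0, 0, -0.3, 0, 0, 0, 0, 0, 0, -0.55, 0, 0, 0, 0, 0, 0, -0.6, 0, 0, 0, 0]'

```text
time: 15.05
ee_pos: [0.6245, -0.0111, -0.0269]
tcp_rot: [180.0, -0.0, 20.7]
wrist_force: [-8.2, -1.1, 20.3]
opening: 0.0066
```

Contact with the bench; release gently (partial opening first) and back up.

Request:
apply_moves --targets '[0, 0, 0.03, 0, 0, 0, 0, 0, 0, 0.03, 0, 0, 0, 0.35, 0, 0, 0.03, 0, 0, 0, 0.35, 0, 0, 0.03, 0, 0, 0, 0.35]'

```text
time: 15.45
ee_pos: [0.6242, -0.0114, -0.0276]
tcp_rot: [-180.0, 0.0, 20.7]
wrist_force: [-1.0, -0.3, 0.0]
opening: 0.0298
```

```bash
python3 - <<'E'
from h import *
o=bot.get_obs();print(o['ee_pos'],o['wrist_force'],o['opening'])
E
```

```text
[ 0.6242 -0.0114 -0.0276] [-1.0359 -0.3343  0.0416] 0.02977574225377102
```

Request:
apply_moves --targets '[0, 0, 1, 0, 0, 0, 0.35, 0, 0, 2, 0, 0, 0, 0.35, -0.3, 0.9, 3.2, 0, 0, 1, 0.35, -0.7, 1.9, 4, 0, 0, 2.4, 0.35, -0.7, 1.9, 4.5, 0, 0, 3.8, 0.35]'

```text
time: 15.95
ee_pos: [0.6032, 0.0481, 0.1104]
tcp_rot: [180.0, -0.1, 43.9]
wrist_force: [0.9, -0.1, 0.1]
opening: 0.0301
```

Request:
apply_moves --targets '[0, 0, 0, 0, 0, 1.4, 0.7, 0, 0, 0, 0, 0, 2.8, 0.7, 0, 0, 0, 0, 0, 4.2, 0.7, 0, 0, 0, 0, 0, 5.6, 0.7, 0, 0, 0, 0, 0, 7, 0.7]'

```text
time: 16.45
ee_pos: [0.6033, 0.0454, 0.1076]
tcp_rot: [-180.0, -0.0, 85.8]
wrist_force: [-0.1, -0.0, -0.4]
opening: 0.0597
```

```bash
python3 - <<'E'
from h import *
c=snap('wrist','w10.png');t=snap('top','t10.png');s=snap('scene','s10.png');o=bot.get_obs();print(o['q'],o['ee_pos'],o['tcp_rot'],o['wrist_force'],o['opening'])
a=cv2.imread('pics/s10.png');b=cv2.imread('pics/t10.png')
x=cv2.resize(a[150:300,260:410],(400,400),interpolation=3);y=cv2.resize(b[130:280,250:400],(400,400),interpolation=3)
cv2.imwrite('pics/x10.png',np.hstack([x,y]))
E
```

```text
[ 4.3009 11.6907  7.672  85.9968  0.0011 99.049 ] [0.6033 0.0454 0.1076] [-179.9845    0.0014   85.2519] [-0.185   0.4499 -0.7213] 0.059753203156916825
```

View pics/x10.png

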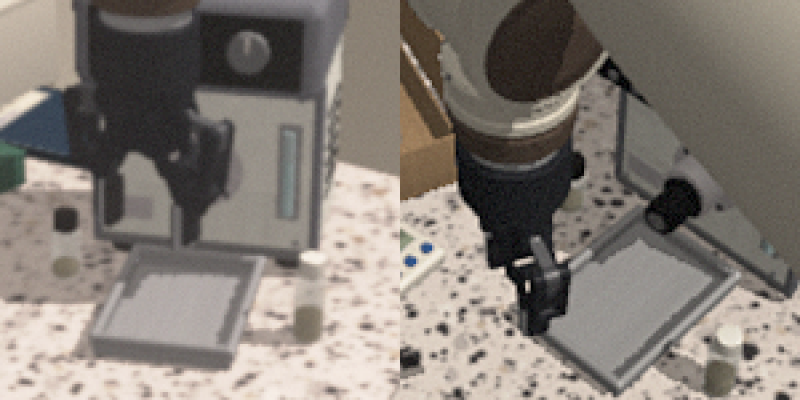

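View pics/w10.png

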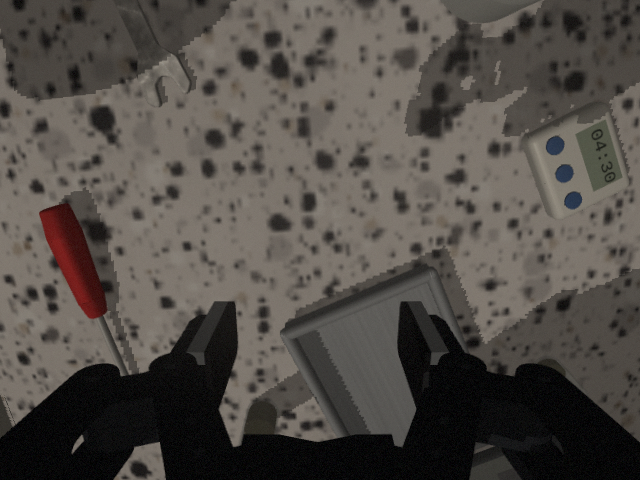

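```bash
python3 - <<'E'
from h import *
t=snap('top');s=snap('scene')
k=400/150
P=[atz(s,260+u/k,150+v/k,.022)[:2] for u,v in [(93,342),(236,347),(266,256),(130,246)]]
Q=[atz(t,250+u/k,130+v/k,.022)[:2] for u,v in [(215,385),(338,270)]]
print('scene',P,np.mean(P,0));print('top nr,fr',Q)
c=np.mean(P,0)
x=np.array([np.cos(np.radians(-69.4)),np.sin(np.radians(-69.4))]);y=np.array([-x[1],x[0]])
for port in [(.673,-.141)]:
  for cc in (c,np.array([.6242,-.0114])+.0775*x, (Q[0]+Q[1])/2+.06*y): d=np.array(port)-cc;print(cc,d@x,d@y)
E
```

```text
scene [array([0.6706, 0.0217]), array([ 0.5708, -0.0337]), array([ 0.6271, -0.1802]), array([ 0.7378, -0.1309])] [ 0.6516 -0.0808]
top nr,fr [array([ 0.5712, -0.0233]), array([ 0.6292, -0.1747])]
[ 0.6516 -0.0808] 0.06390765997480931 -0.0011519639379087322
[ 0.6515 -0.0839] 0.06098318827392037 8.102771081257287e-05
[ 0.6563 -0.0779] 0.06494642652371718 -0.006608106214501008
```

Request:
apply_moves --targets '[0.3, -0.7, -0.8, 0, 0, 1.4, 0.7, 0.4, -1.1, -2, 0, 0, 2.8, 0.7, 0.4, -1.1, -3.2, 0, 0, 4.2, 0.7, 0.4, -1.1, -4.2, 0, 0, 4.2, 0.7, 0.4, -1.1, -4.6, 0, 0, 4.2, 0.7]'

```text
time: 17.2
ee_pos: [0.6134, 0.0121, -0.0336]
tcp_rot: [-179.8, -0.1, 110.4]
wrist_force: [-0.3, 0.2, -0.1]
opening: 0.06
```

```bash
python3 - <<'E'
from h import *
c=snap('wrist','w11.png');o=bot.get_obs();print(o['q'],o['ee_pos'],o['tcp_rot'],o['wrist_force'],o['opening'])
E
```

```text
[ 1.1408 15.6793 -3.3475 71.2543  0.0008 70.6711] [ 0.6134  0.0122 -0.0339] [-179.735    -0.0938  110.4695] [-1.1698 -0.0053 -1.8391] 0.05998930313787893
```

View pics/w11.png

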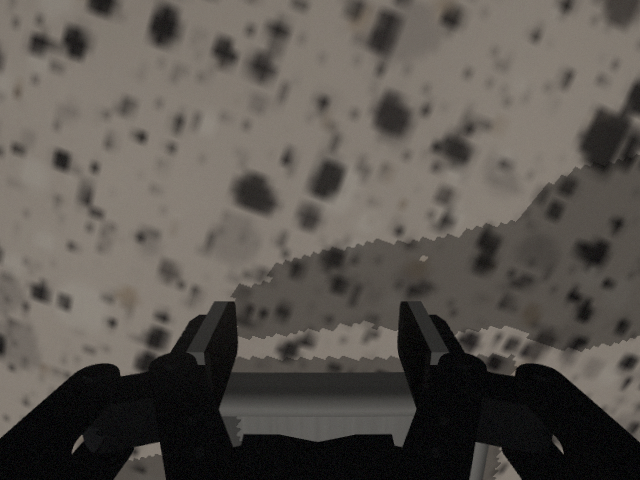

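Request:
apply_moves --targets '[0.1, -0.2, 0, 0, 0, 0, 0.7, 0.17, -0.33, 0, 0, 0, 0, 0.7, 0.23, -0.43, 0, 0, 0, 0, 0.7]'

```text
time: 17.55
ee_pos: [0.6238, -0.0009, -0.0282]
tcp_rot: [179.8, 0.0, 110.6]
wrist_force: [-0.8, 1.8, 1.6]
opening: 0.0597
```

```bash
python3 - <<'E'
from h import *
c=snap('wrist','w12.png');o=bot.get_obs();print(o['q'],o['ee_pos'],o['tcp_rot'],o['wrist_force'],o['opening'])
E
```

```text
[-0.1193 16.3903 -1.8459 71.6085  0.0027 69.3008] [ 0.6238 -0.0013 -0.0284] [179.8539   0.0523 110.5798] [-0.3175  0.0901  0.244 ] 0.06008802462779643
```

View pics/w12.png

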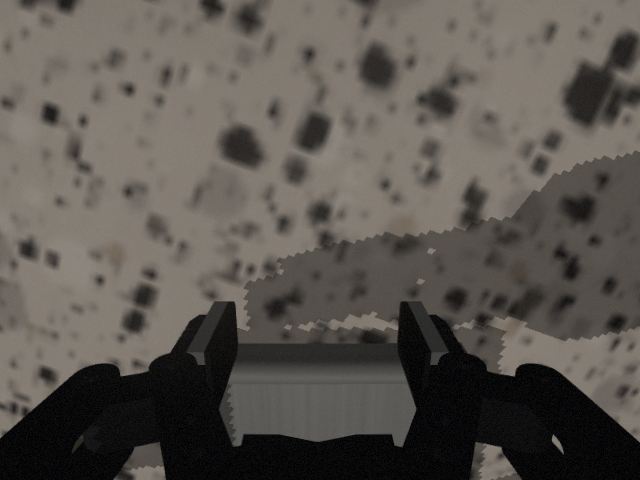

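```bash
python3 - <<'E'
from h import *
w=snap('wrist');s=snap('scene','s12.png');snap('top','t12.png')
print(atz(w,240,345,.022),atz(w,400,345,.022),'front outer edge prior', np.array([.6242,-.0114])-.0045*np.array([.352,-.936]))
a=cv2.imread('pics/s12.png');b=cv2.imread('pics/t12.png')
x=cv2.resize(a[150:300,260:410],(400,400),interpolation=3);y=cv2.resize(b[130:280,250:400],(400,400),interpolation=3)
cv2.imwrite('pics/x12.png',np.hstack([x,y]))
E
```

```text
[ 0.6007 -0.014   0.022 ] [0.6532 0.0055 0.022 ] front outer edge prior [ 0.6226 -0.0072]
```

View pics/x12.png

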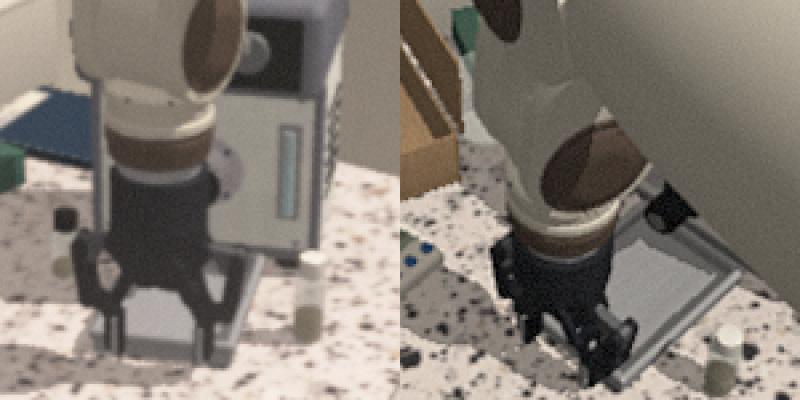

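Request:
apply_moves --targets '[0.03, -0.08, 0, 0, 0, 0, 0.7, 0.06, -0.16, 0, 0, 0, 0, 0.7]'

```text
time: 17.95
ee_pos: [0.6242, -0.005, -0.0299]
tcp_rot: [180.0, -0.0, 110.7]
wrist_force: [-4.9, 15.6, 3.8]
opening: 0.0599
```

```bash
python3 - <<'E'
from h import *
c=snap('wrist','w13.png');o=bot.get_obs();print(o['ee_pos'],o['wrist_force'])
E
```

```text
[ 0.6241 -0.0048 -0.0299] [-1.4659  2.8431  1.9699]
```

View pics/w13.png

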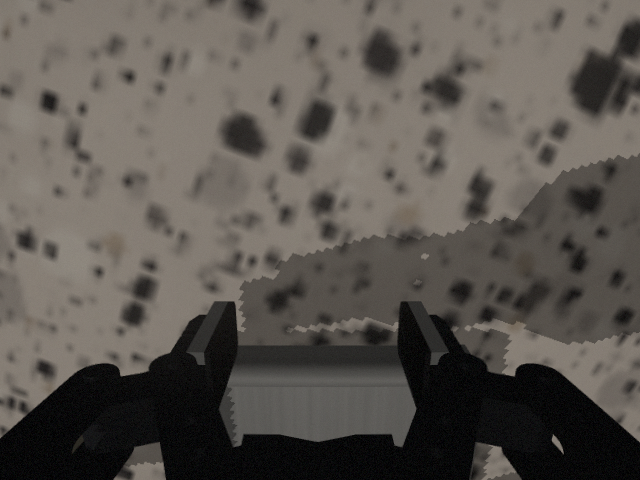

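Request:
apply_moves --targets '[-0.2, 0.6, 0, 0, 0, 0, 0.7, -0.2, 0.6, 1.5, 0, 0, 0, 1, -0.2, 0.6, 3, 0, 0, 0, 1, -0.2, 0.6, 4.5, 0, 0, 0, 1, -0.2, 0.6, 6, 0, 0, 0, 1]'

```text
time: 18.5
ee_pos: [0.6175, 0.0136, 0.1516]
tcp_rot: [-180.0, 0.0, 110.7]
wrist_force: [0.8, 0.1, 0.4]
opening: 0.0856
```

Request:
apply_moves --targets '[0, 0, 0, -1.22, -0.46, 0, 1, 0, 0, 0, -2.44, -0.92, 0, 1, 0, 0, 0, -3.66, -1.38, 0, 1, 0, 0, 0, -4.88, -1.84, 0, 1, 0, 0, 0, -6.1, -2.3, 0, 1]'

```text
time: 19.0
ee_pos: [0.6181, 0.0139, 0.1513]
tcp_rot: [179.7, 39.5, 110.5]
wrist_force: [-0.2, -0.4, 0.1]
opening: 0.0855
```

```bash
cat >> h.py <<'E'
XP=np.array([.352,-.936,0]);YP=np.array([.936,.352,0]);ZP=np.array([0,0,1.]);PORT=np.array([.6725,-.1395,.095])
def tool(o): return Rot.from_euler('xyz',o['tcp_rot'],degrees=True).as_matrix()
E
python3 - <<'E'
from h import *
c=snap('wrist','w14.png');t=snap('top','t14.png');s=snap('scene','s14.png');o=bot.get_obs();print(o['q'],o['ee_pos'],o['tcp_rot'],o['wrist_force'],o['opening'])
R=tool(o);print(R)
B=np.c_[XP,YP,ZP];print('tool z in port',B.T@R[:,2],'tool y',B.T@R[:,1])
p=o['ee_pos']
for n,cc in(('top',t),('scene',s)):
  print(n,'rep',proj(cc,p),'A',proj(cc,p-.0335*R[:,2]),'B',proj(cc,p+[0,0,.0335]))
E
```

```text
[ 20.3898   8.6274   0.7836  81.9129 -39.0476  89.4136] [0.617  0.0149 0.1482] [-179.8377   39.0479  110.9474] [-0.1128 -0.6643 -0.2769] 0.08537191127040429
[[-0.2777  0.9345  0.2226]
 [ 0.7253  0.3558 -0.5893]
 [-0.63   -0.0022 -0.7766]]
tool z in port [ 0.63    0.0009 -0.7766] tool y [-0.0041  1.     -0.0022]
top rep [305.516  229.1074] A [297.9972 226.9413] B [305.5563 218.2906]
scene rep [317.5199 230.1889] A [315.1302 222.9992] B [317.4752 215.0142]
```

View pics/s14.png

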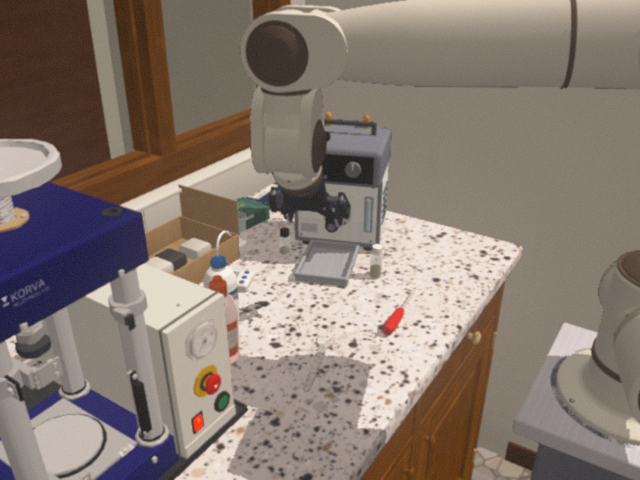

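View pics/t14.png

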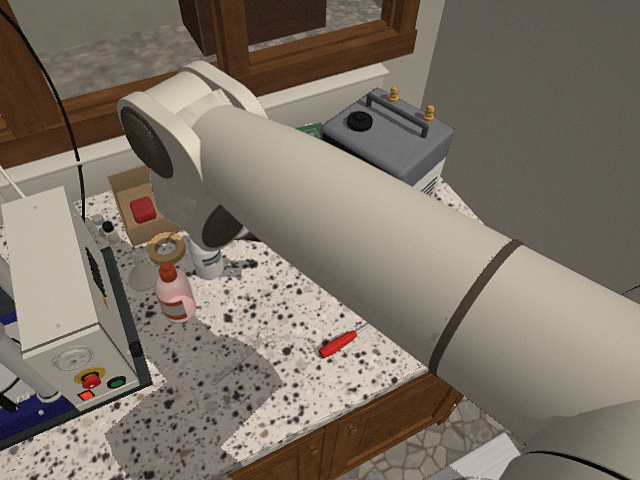

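```bash
python3 - <<'E'
import cv2
a=cv2.imread('pics/s14.png')
cv2.imwrite('pics/x14.png',cv2.resize(a[170:290,250:400],None,fx=5,fy=5,interpolation=3))
E
```

```text
(no output)
```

View pics/x14.png

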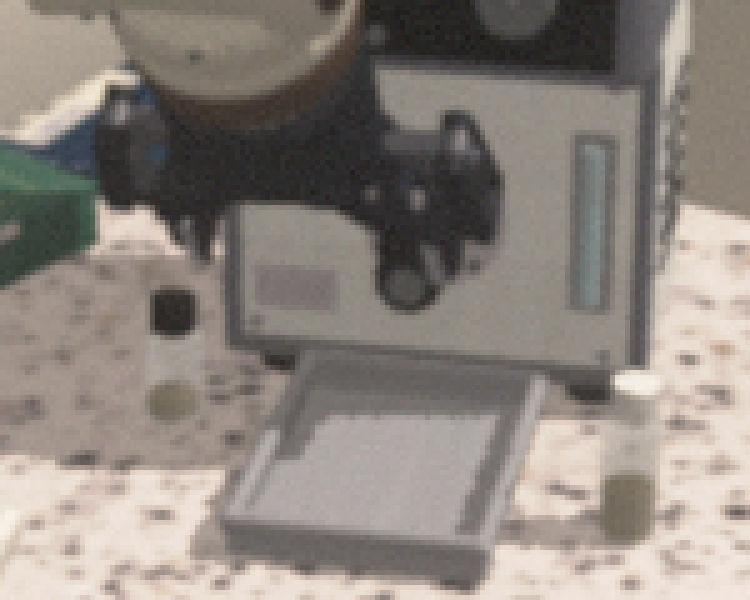

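View pics/w14.png

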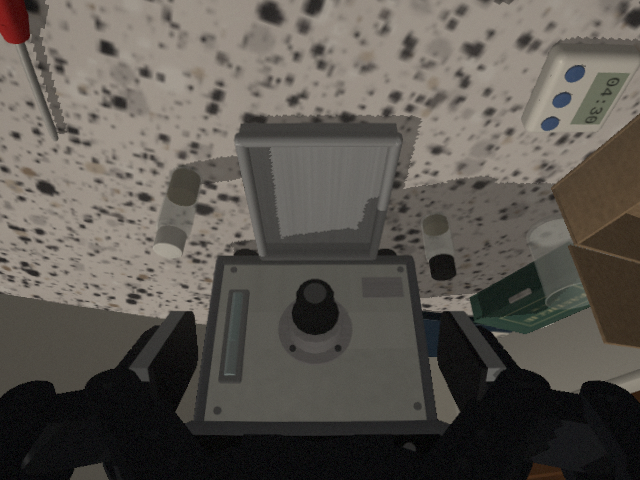

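```bash
python3 - <<'E'
from h import *
c=snap('wrist');o=bot.get_obs();R=tool(o);p=o['ee_pos'];print(p)
B=np.c_[XP,YP,ZP]
K=atz(c,316,293,.0925);print('knob end',K,'port est',K+.035*XP)
for n,u,z in [('fr1',(240,130),.022),('fr2',(399,133),.022),('re1',(261,252),.022),('re2',(382,252),.022)]:
    P=atz(c,*u,z);print(n,P,'in port',B.T@(P-PORT))
for z in (.015,.02):
  for u in [(221,257),(411,257)]:
    P=atz(c,*u,z);print('face bottom',z,P,B.T@(P-PORT))
# face upper corners on plane x=.03 port
n=XP;X0=PORT+.03*XP
for u in [(221,257),(411,257),(195,425),(436,425),(316,330)]:
    oo,d=ray(c,*u);P=oo+d*((X0-oo)@n)/(d@n);print('plane',u,P,B.T@(P-PORT))
print('rep in port',B.T@(p-PORT),'tip A',B.T@(p-.0335*R[:,2]-PORT))
for q in ['plug_knob','vial_tall','vial_short','timer']:
    print(q,[(np.round(r['box']).tolist(),round(r['conf'],2)) for r in recognise(q,'wrist')[:2]])
E
```

```text
[0.6177 0.014  0.1493]
knob end [ 0.6604 -0.0988  0.0925] port est [ 0.6727 -0.1316  0.0925]
fr1 [ 0.5764 -0.0225  0.022 ] in port [-0.1434 -0.0488 -0.073 ]
fr2 [0.678  0.0136 0.022 ] in port [-0.1413  0.0591 -0.073 ]
re1 [ 0.6281 -0.1653  0.022 ] in port [ 0.0086 -0.0506 -0.073 ]
re2 [ 0.7381 -0.1233  0.022 ] in port [ 0.0079  0.0671 -0.073 ]
face bottom 0.015 [ 0.5943 -0.2001  0.015 ] [ 0.0292 -0.0946 -0.08  ]
face bottom 0.015 [ 0.7763 -0.1305  0.015 ] [ 0.0281  0.1004 -0.08  ]
face bottom 0.02 [ 0.5935 -0.1919  0.02  ] [ 0.0212 -0.0924 -0.075 ]
face bottom 0.02 [ 0.7715 -0.1238  0.02  ] [ 0.0202  0.0982 -0.075 ]
plane (221, 257) [ 0.5944 -0.2009  0.0145] [ 0.03   -0.0948 -0.0805]
plane (411, 257) [ 0.7775 -0.1321  0.0138] [ 0.03    0.1009 -0.0812]
plane (195, 425) [ 0.593  -0.2014  0.1777] [ 0.03   -0.0962  0.0827]
plane (436, 425) [ 0.7786 -0.1316  0.1774] [0.03   0.1021 0.0824]
plane (316, 330) [ 0.686  -0.1665  0.0935] [ 0.03    0.0031 -0.0015]
rep in port [-0.163   0.0028  0.0543] tip A [-0.1841  0.0027  0.0803]
plug_knob [([294.0, 285.0, 337.0, 342.0], 0.86)]
vial_tall [([153.0, 171.0, 206.0, 262.0], 0.88)]
vial_short [([420.0, 216.0, 456.0, 286.0], 0.58)]
timer [([526.0, 49.0, 639.0, 141.0], 0.94)]
```

```bash
cat >> h.py <<'E'
PORT=np.array([.6753,-.1384,.095]);BP=np.c_[XP,YP,ZP]
A0=np.radians(39.0)
def Rtool(phi,lean=A0):
    # tool at roll phi (deg) about +xp, lean back
    tz=np.cos(lean)*-ZP+np.sin(lean)*XP; ty=YP; tx=np.cross(ty,tz)
    R=np.c_[tx,ty,tz]
    return Rot.from_rotvec(np.radians(phi)*XP).as_matrix()@R
def pose(phi,cx,back=0,depth=.0485,cz=-.0015,cy=0,lean=A0):
    R=Rtool(phi,lean); C=PORT+BP@np.array([cx,cy,cz])
    return C+(depth-back)*R[:,2],R
def rows(start,targets):
    p0,R0=start;out=[]
    for (p,R,g) in targets:
        rv=np.degrees(Rot.from_matrix(R@R0.T).as_rotvec())/6
        out+=list(np.round(np.r_[(p-p0)/.03,rv],2))+[g]
    print([float(x) for x in out])
def cur():
    o=bot.get_obs();return o['ee_pos'],tool(o)
E
python3 - <<'E'
from h import *
s=cur();o=bot.get_obs();print(s[0],BP.T@s[1])
p,R=pose(50,-.026,.08);print('target',p)
n=7
T=[]
from scipy.spatial.transform import Slerp
sl=Slerp([0,1],Rot.from_matrix([s[1],R]))
for i in range(1,8):T.append((s[0]+(p-s[0])*i/7,sl(i/7).as_matrix(),1))
rows(s,T[:5]); rows((T[4][0],T[4][1]),T[5:]+[T[-1]])
E
```

```text
[0.6186 0.0119 0.1508] [[-0.7766  0.001   0.6299]
 [ 0.0021  1.      0.001 ]
 [-0.6299  0.0021 -0.7766]]
target [ 0.6416 -0.1021  0.1092]
[0.11, -0.54, -0.2, 0.42, -1.11, 0.0, 1.0, 0.22, -1.09, -0.4, 0.84, -2.22, 0.0, 1.0, 0.33, -1.63, -0.59, 1.26, -3.33, 0.01, 1.0, 0.44, -2.17, -0.79, 1.67, -4.45, 0.01, 1.0, 0.55, -2.72, -0.99, 2.09, -5.56, 0.01, 1.0]
[0.11, -0.54, -0.2, 0.42, -1.11, 0.0, 1.0, 0.22, -1.09, -0.4, 0.84, -2.22, 0.0, 1.0, 0.22, -1.09, -0.4, 0.84, -2.22, 0.0, 1.0]
```

Request:
apply_moves --targets '[0.1, -0.55, -0.2, 0.42, -1.11, 0, 1, 0.2, -1.1, -0.4, 0.84, -2.22, 0, 1, 0.33, -1.63, -0.6, 1.26, -3.33, 0, 1, 0.44, -2.17, -0.8, 1.67, -4.45, 0, 1, 0.55, -2.7, -1, 2.09, -5.56, 0, 1]'

```text
time: 19.9
ee_pos: [0.6351, -0.0699, 0.1218]
tcp_rot: [136.7, 30.7, 85.0]
wrist_force: [0.6, -0.2, 0.2]
opening: 0.0854
```

```bash
python3 - <<'E'
from h import *
o=bot.get_obs();s=cur();print(o['q'],s[0],o['wrist_force']);p,R=pose(50,-.026,.08)
print('to go');rows(s,[(p,R,1)])
snap('wrist','w15.png')
E
```

```text
[  8.969  -24.1177 -40.9389  30.6226 -31.7864  78.9274] [ 0.6351 -0.0699  0.1218] [ 0.6137 -0.2377  0.2217]
to go
[0.22, -1.07, -0.42, 0.84, -2.16, 0.02, 1.0]
```

View pics/w15.png

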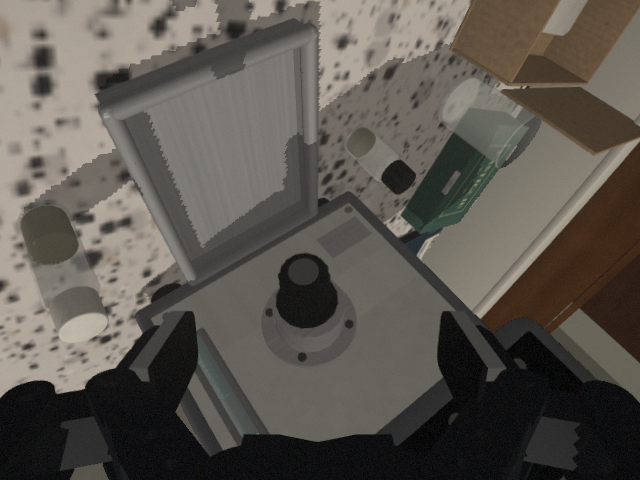

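```bash
python3 - <<'E'
from h import *
s=cur()
rows(s,[(*pose(40,-.026,.08),.6),(*pose(40,-.026,.08),.6)])
E
```

```text
[0.48, -0.95, -0.0, 0.25, -0.64, 0.03, 0.6, 0.48, -0.95, -0.0, 0.25, -0.64, 0.03, 0.6]
```

Request:
apply_moves --targets '[0.48, -0.95, 0, 0.25, -0.64, 0, 0.6, 0.48, -0.95, 0, 0.25, -0.64, 0, 0.6]'

```text
time: 20.15
ee_pos: [0.6481, -0.1003, 0.1192]
tcp_rot: [132.9, 28.9, 82.9]
wrist_force: [-1.1, 0.7, 0.9]
opening: 0.0592
```

```bash
python3 - <<'E'
from h import *
o=bot.get_obs();s=cur();print(o['q'],s[0],o['wrist_force']);c=snap('wrist','w16.png');snap('scene','s16.png')
p,R=s
print('axis dev');rows(s,[(*pose(40,-.026,.08),.6)])
# image of line along tool axis: 0..80mm ahead of real tip
for d in (-.0335-.015,.0315,.0315+.0): print(d,proj(c,p+R[:,2]*d))
C=PORT+BP@np.array([-.035,0,-.0025]);print('expected knob end',proj(c,C))
E
```

```text
[  4.3819 -25.1849 -44.0328  23.569  -27.9421  76.1301] [ 0.6481 -0.1003  0.1192] [-1.0916  0.6574  0.8675]
axis dev
[-0.12, -0.02, -0.23, 0.02, -0.02, 0.04, 0.6]
-0.0485 [312.5209 334.2392]
0.0315 [313.923  258.8151]
0.0315 [313.923  258.8151]
expected knob end [298.6001 242.6141]
```

View pics/w16.png

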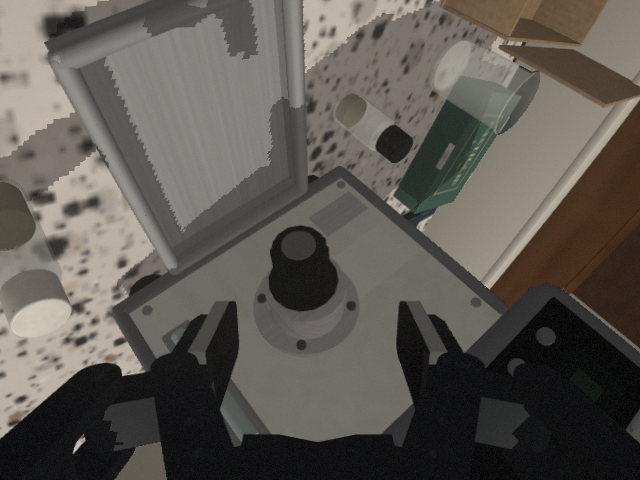

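View pics/s16.png

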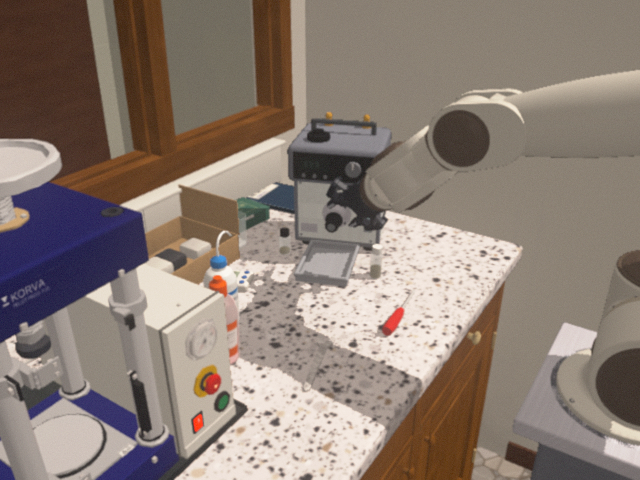

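```bash
python3 - <<'E'
from h import *
s=cur();print(s[0])
rows(s,[(*pose(40,-.026,b),.6) for b in(.08,.05,.025,.01,.01)])
E
```

```text
[ 0.6488 -0.0984  0.1206]
[-0.15, -0.09, -0.28, 0.02, -0.03, 0.03, 0.6, 0.54, -0.5, -0.87, 0.02, -0.03, 0.03, 0.6, 1.12, -0.85, -1.37, 0.02, -0.03, 0.03, 0.6, 1.46, -1.05, -1.67, 0.02, -0.03, 0.03, 0.6, 1.46, -1.05, -1.67, 0.02, -0.03, 0.03, 0.6]
```

Request:
apply_moves --targets '[-0.15, -0.1, -0.28, 0.02, -0.03, 0, 0.6, 0.54, -0.5, -0.87, 0.02, -0.03, 0, 0.6, 1.12, -0.85, -1.37, 0.02, -0.03, 0, 0.6, 1.12, -0.85, -1.37, 0.02, -0.03, 0, 0.6]'

```text
time: 20.65
ee_pos: [0.6825, -0.1226, 0.0754]
tcp_rot: [133.1, 28.9, 83.2]
wrist_force: [-1.3, -0.1, 0.5]
opening: 0.0512
```

```bash
python3 - <<'E'
from h import *
o=bot.get_obs();s=cur();print(o['q'],s[0],o['wrist_force']);c=snap('wrist','w17.png')
rows(s,[(*pose(40,-.026,b),.6) for b in(.025,.01,.0)])
C=PORT+BP@np.array([-.035,0,-.0025]);print('expected knob end',proj(c,C))
E
```

```text
[  1.1688 -17.2779 -43.7895  14.9444 -25.3272  73.6513] [ 0.6825 -0.1226  0.0754] [-1.2594 -0.1491  0.5302]
[-0.01, -0.04, 0.14, 0.0, -0.04, 0.01, 0.6, 0.34, -0.25, -0.16, 0.0, -0.04, 0.01, 0.6, 0.57, -0.38, -0.36, 0.0, -0.04, 0.01, 0.6]
expected knob end [316.622 300.754]
```

View pics/w17.png

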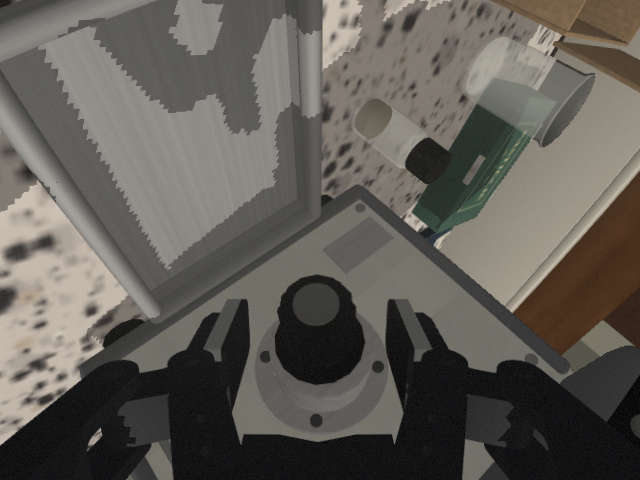

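Request:
apply_moves --targets '[0.2, -0.12, 0, 0, -0.04, 0, 0.6, 0.4, -0.27, -0.2, 0, -0.04, 0, 0.6, 0.57, -0.38, -0.36, 0, -0.04, 0, 0.6, 0.57, -0.38, -0.36, 0, -0.04, 0, 0.6]'

```text
time: 21.1
ee_pos: [0.6997, -0.1341, 0.067]
tcp_rot: [132.6, 28.8, 83.0]
wrist_force: [0.0, -0.1, -0.3]
opening: 0.0513
```

```bash
python3 - <<'E'
from h import *
o=bot.get_obs();s=cur();print(o['q'],s[0],o['wrist_force'],o['opening']);c=snap('wrist','w18.png')
rows(s,[(*pose(40,-.026,b),.6) for b in(.0,)])
C=PORT+BP@np.array([-.035,0,-.0025]);print('expected knob end',proj(c,C))
E
```

```text
[ -0.2316 -14.1409 -42.8093  11.9334 -24.2884  72.6501] [ 0.6997 -0.1341  0.067 ] [ 0.0494 -0.0525 -0.3486] 0.05127645384001065
[-0.01, -0.0, -0.08, 0.0, 0.03, 0.01, 0.6]
expected knob end [305.6938 317.2907]
```

View pics/w18.png

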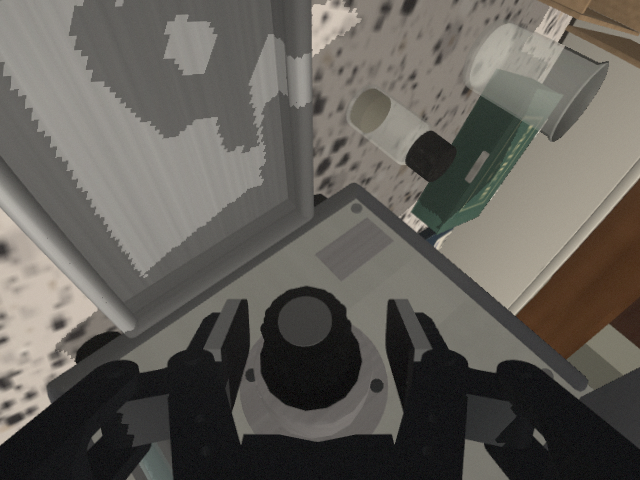

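Request:
apply_moves --targets '[0, 0, -0.1, 0, 0.03, 0, 0.6, 0, 0, -0.1, 0, 0.03, 0, 0.3, 0, 0, -0.1, 0, 0.03, 0, 0.3, 0, 0, -0.1, 0, 0.03, 0, 0]' --newtons 50

```text
time: 21.55
ee_pos: [0.6995, -0.1336, 0.0648]
tcp_rot: [132.8, 28.8, 83.1]
wrist_force: [-4.6, 2.3, 1.7]
opening: 0.0294
```

```bash
python3 - <<'E'
from h import *
o=bot.get_obs();s=cur();print(s[0],o['wrist_force'],o['torque'],o['opening'])
rows(s,[(*pose(40,-.026,b),.6) for b in(.0,)])
E
```

```text
[ 0.6995 -0.1336  0.0648] [-4.6155  2.3113  1.6614] [ 0.5392  1.0466 -0.0158] 0.029386863230187125
[0.0, -0.02, -0.01, 0.0, 0.01, 0.01, 0.6]
```

```bash
cat >> h.py <<'E'
def stroke(a,b,turned0,g=0,n=5,start=None):
    """rotate from phi a to b gripping; turned0 = degrees already unscrewed at a"""
    s=start or pose(a,-.026-8e-3*turned0/360)
    T=[]
    for i in range(1,n+1):
        f=a+(b-a)*i/n; tt=turned0+(a-f)
        T.append((*pose(f,-.026-8e-3*tt/360),g))
    rows(s,T)
E
python3 - <<'E'
from h import *
stroke(40,5,0)
stroke(5,-20,35)
E
```

```text
[-0.12, -0.04, -0.09, -0.41, 1.09, 0.0, 0.0, -0.24, -0.08, -0.17, -0.82, 2.18, 0.0, 0.0, -0.38, -0.13, -0.23, -1.23, 3.28, 0.0, 0.0, -0.52, -0.17, -0.27, -1.64, 4.37, 0.0, 0.0, -0.66, -0.22, -0.29, -2.05, 5.46, 0.0, 0.0]
[-0.1, -0.04, -0.0, -0.29, 0.78, 0.0, 0.0, -0.21, -0.07, 0.0, -0.59, 1.56, 0.0, 0.0, -0.31, -0.1, 0.01, -0.88, 2.34, -0.0, 0.0, -0.41, -0.14, 0.04, -1.17, 3.12, 0.0, 0.0, -0.51, -0.17, 0.07, -1.47, 3.9, 0.0, 0.0]
```

Request:
apply_moves --targets '[-0.12, -0.04, -0.09, -0.41, 1.09, 0, 0, -0.24, -0.08, -0.17, -0.82, 2.18, 0, 0, -0.38, -0.13, -0.23, -1.23, 3.28, 0, 0, -0.52, -0.17, -0.27, -1.64, 4.37, 0, 0, -0.66, -0.22, -0.29, -2.05, 5.46, 0, 0]'

```text
time: 22.05
ee_pos: [0.6791, -0.1407, 0.0564]
tcp_rot: [173.9, 38.9, 106.7]
wrist_force: [-2.9, -2.0, -1.3]
opening: 0.0291
```

```bash
python3 - <<'E'
from h import *
o=bot.get_obs();s=cur();print(o['q'],s[0],o['wrist_force'],o['torque'],o['opening'])
rows(s,[(*pose(5,-.026-.0008),.6)])
snap('wrist','w19.png')
E
```

```text
[  3.9119   6.2636 -12.9295  53.4457 -35.8076  69.3803] [ 0.6791 -0.1407  0.0564] [-2.8889 -2.0239 -1.3143] [ 0.7185  0.8522 -0.5956] 0.029096023755492223
[0.02, -0.0, -0.02, 0.02, -0.04, 0.01, 0.6]
```

View pics/w19.png

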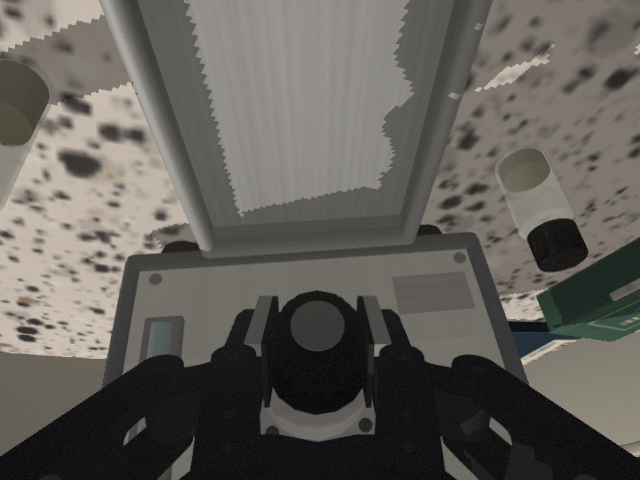

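```bash
python3 - <<'E'
from h import *
stroke(5,-30,35)
E
```

```text
[-0.15, -0.05, -0.0, -0.41, 1.09, -0.0, 0.0, -0.29, -0.1, 0.01, -0.82, 2.18, 0.0, 0.0, -0.43, -0.15, 0.04, -1.23, 3.28, 0.0, 0.0, -0.57, -0.19, 0.1, -1.64, 4.37, 0.0, 0.0, -0.7, -0.24, 0.16, -2.05, 5.46, 0.0, 0.0]
```

Request:
apply_moves --targets '[-0.15, -0.05, 0, -0.41, 1.09, 0, 0, -0.29, -0.1, 0.01, -0.82, 2.18, 0, 0, -0.43, -0.15, 0.04, -1.23, 3.28, 0, 0, -0.57, -0.19, 0.1, -1.64, 4.37, 0, 0, -0.7, -0.24, 0.16, -2.05, 5.46, 0, 0]'

```text
time: 22.6
ee_pos: [0.6581, -0.1481, 0.0617]
tcp_rot: [-143.2, 33.0, 132.7]
wrist_force: [-10.1, -0.3, 3.6]
opening: 0.0292
```

```bash
python3 - <<'E'
from h import *
o=bot.get_obs();s=cur();print(o['q'],s[0],o['wrist_force'],o['torque'],o['opening'])
rows(s,[(*pose(-30,-.026-8e-3*70/360),.6)])
snap('wrist','w20.png')
stroke(-30,-65,70)
E
```

```text
[  6.7853  35.466   21.5593  94.9848 -44.7817  73.1961] [ 0.6581 -0.1481  0.0617] [-10.131   -0.2615   3.6306] [-0.0297  1.0735 -2.1489] 0.02924471216418511
[0.02, 0.01, -0.03, 0.01, -0.03, 0.01, 0.6]
[-0.12, -0.04, 0.08, -0.41, 1.09, 0.0, 0.0, -0.23, -0.08, 0.18, -0.82, 2.18, -0.0, 0.0, -0.33, -0.11, 0.3, -1.23, 3.28, 0.0, 0.0, -0.42, -0.13, 0.42, -1.64, 4.37, 0.0, 0.0, -0.49, -0.16, 0.56, -2.05, 5.46, 0.0, 0.0]
```

View pics/w20.png

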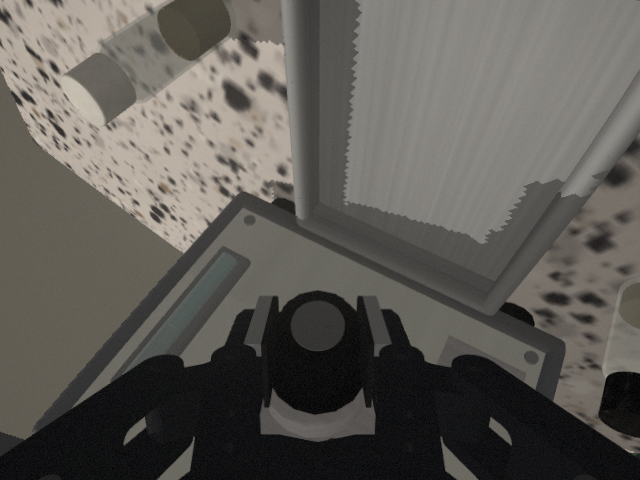

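Request:
apply_moves --targets '[-0.12, -0.04, 0.08, -0.41, 1.09, 0, 0, -0.23, -0.08, 0.18, -0.82, 2.18, 0, 0, -0.23, -0.08, 0.18, -0.82, 2.18, 0, 0, -0.23, -0.08, 0.18, -0.82, 2.18, 0, 0.6, -0.23, -0.08, 0.18, -0.82, 2.18, 0, 0.6]'

```text
time: 23.15
ee_pos: [0.6524, -0.1499, 0.0656]
tcp_rot: [-129.0, 27.0, 139.9]
wrist_force: [-0.3, -0.4, 0.1]
opening: 0.0514
```

```bash
cat >> h.py <<'E'
def ret(a,b,turned,g=.6,n=5,start=None):
    cx=-.026-8e-3*turned/360
    s=start or pose(a,cx)
    rows(s,[(*pose(a+(b-a)*i/n,cx),g) for i in range(1,n+1)])
E
python3 - <<'E'
from h import *
o=bot.get_obs();s=cur();print(o['q'],s[0],o['wrist_force'],o['torque'],o['opening'])
rows(s,[(*pose(-44,-.026-8e-3*84/360),.6)])
snap('wrist','w21.png')
ret(-44,-4,84);ret(-4,36,84);ret(36,40,84,n=1)
E
```

```text
[  7.5645  48.6913  36.5567 112.1743 -47.2896  76.1616] [ 0.6524 -0.1499  0.0656] [-0.2643 -0.3599  0.0681] [ 0.7079 -0.2286  0.0097] 0.0514363866650684
[-0.02, -0.01, 0.03, -0.0, 0.03, 0.0, 0.6]
[0.13, 0.05, -0.11, 0.47, -1.25, -0.0, 0.6, 0.26, 0.1, -0.21, 0.94, -2.5, -0.0, 0.6, 0.41, 0.16, -0.28, 1.41, -3.74, -0.0, 0.6, 0.57, 0.22, -0.33, 1.88, -4.99, -0.0, 0.6, 0.73, 0.28, -0.35, 2.35, -6.24, 0.0, 0.6]
[0.16, 0.06, 0.0, 0.47, -1.25, -0.0, 0.6, 0.33, 0.12, 0.02, 0.94, -2.5, -0.0, 0.6, 0.48, 0.18, 0.07, 1.41, -3.74, -0.0, 0.6, 0.63, 0.24, 0.14, 1.88, -4.99, -0.0, 0.6, 0.77, 0.29, 0.24, 2.35, -6.24, -0.0, 0.6]
[0.06, 0.02, 0.05, 0.23, -0.62, -0.0, 0.6]
```

View pics/w21.png

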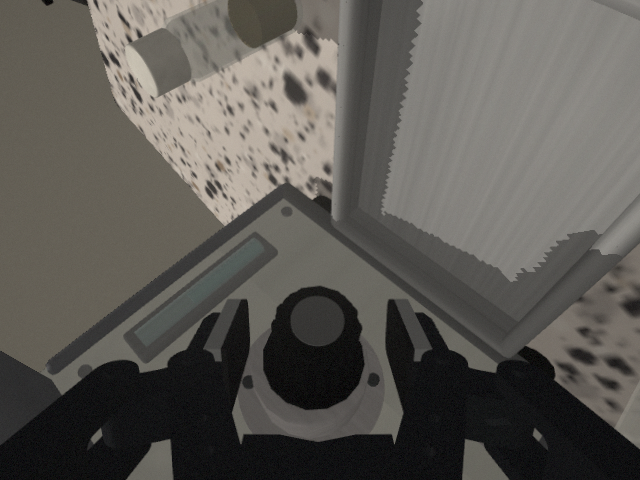

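Request:
apply_moves --targets '[0.13, 0.05, -0.11, 0.47, -1.25, 0, 0.6, 0.26, 0.1, -0.21, 0.94, -2.5, 0, 0.6, 0.41, 0.16, -0.28, 1.41, -3.74, 0, 0.6, 0.57, 0.22, -0.33, 1.88, -4.99, 0, 0.6, 0.73, 0.28, -0.35, 2.35, -6.24, 0, 0.6]'

```text
time: 23.7
ee_pos: [0.6748, -0.1416, 0.058]
tcp_rot: [-175.7, 39.0, 113.3]
wrist_force: [0.8, 0.4, 1.0]
opening: 0.0511
```

Request:
apply_moves --targets '[0.16, 0.06, 0, 0.47, -1.25, 0, 0.6, 0.33, 0.12, 0.02, 0.94, -2.5, 0, 0.6, 0.48, 0.18, 0.07, 1.41, -3.74, 0, 0.6, 0.63, 0.24, 0.14, 1.88, -4.99, 0, 0.6, 0.77, 0.29, 0.24, 2.35, -6.24, 0, 0.6]'

```text
time: 24.2
ee_pos: [0.6972, -0.133, 0.0658]
tcp_rot: [136.2, 30.4, 84.8]
wrist_force: [0.7, -0.3, -0.4]
opening: 0.0511
```

```bash
python3 - <<'E'
from h import *
o=bot.get_obs();s=cur();print(o['q'],s[0],o['wrist_force'],o['torque'],o['opening'])
snap('wrist','w22.png')
rows(s,[(*pose(40,-.026-8e-3*84/360),.6)])
E
```

```text
[  0.3665 -12.9898 -40.2185  16.3992 -25.5143  72.0464] [ 0.6972 -0.133   0.0658] [ 0.7412 -0.261  -0.4242] [0.3798 0.5759 0.0805] 0.05106428198213169
[0.06, 0.02, -0.04, 0.21, -0.52, 0.0, 0.6]
```

View pics/w22.png

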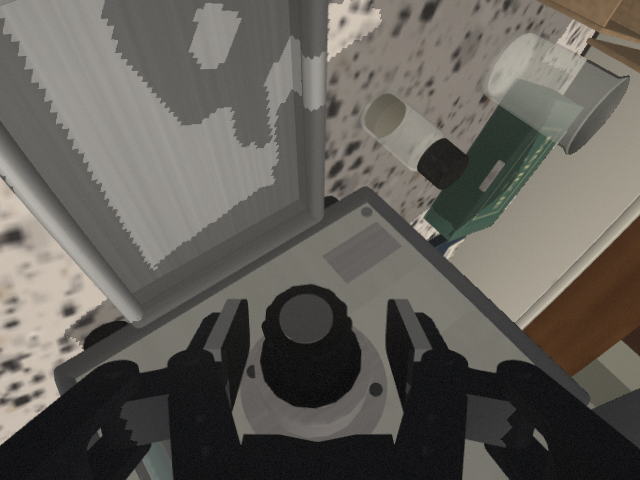

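Request:
apply_moves --targets '[0.05, 0.02, -0.06, 0.21, -0.52, 0, 0.5, 0.05, 0.02, -0.06, 0.21, -0.52, 0, 0.25, 0.05, 0.02, -0.06, 0.21, -0.52, 0, 0.1, 0.05, 0.02, -0.06, 0.21, -0.52, 0, 0]'

```text
time: 24.65
ee_pos: [0.6987, -0.1321, 0.0617]
tcp_rot: [133.5, 29.0, 83.5]
wrist_force: [-7.3, 4.4, 1.8]
opening: 0.0297
```

```bash
python3 - <<'E'
from h import *
o=bot.get_obs();s=cur();print(s[0],o['wrist_force'],o['torque'],o['opening'])
rows(s,[(*pose(40,-.026-8e-3*84/360),.6)])
stroke(40,0,84);stroke(0,-44,124)
E
```

```text
[ 0.6987 -0.1321  0.0617] [-7.2855  4.3943  1.8332] [ 0.6574  1.2817 -0.3252] 0.02965889527472156
[0.01, -0.01, 0.1, 0.02, -0.11, 0.0, 0.6]
[-0.13, -0.04, -0.1, -0.47, 1.25, 0.0, 0.0, -0.28, -0.09, -0.19, -0.94, 2.5, 0.0, 0.0, -0.44, -0.15, -0.25, -1.41, 3.74, 0.0, 0.0, -0.6, -0.2, -0.28, -1.88, 4.99, 0.0, 0.0, -0.77, -0.26, -0.29, -2.35, 6.24, 0.0, 0.0]
[-0.18, -0.06, 0.01, -0.52, 1.37, -0.0, 0.0, -0.36, -0.12, 0.06, -1.03, 2.75, 0.0, 0.0, -0.53, -0.18, 0.13, -1.55, 4.12, 0.0, 0.0, -0.69, -0.23, 0.23, -2.07, 5.49, 0.0, 0.0, -0.83, -0.28, 0.35, -2.58, 6.86, 0.0, 0.0]
```

Request:
apply_moves --targets '[-0.13, -0.04, -0.08, -0.47, 1.25, 0, 0, -0.28, -0.09, -0.15, -0.94, 2.5, 0, 0, -0.44, -0.15, -0.19, -1.41, 3.74, 0, 0, -0.6, -0.2, -0.2, -1.88, 4.99, 0, 0, -0.77, -0.26, -0.2, -2.35, 6.24, 0, 0]'

```text
time: 25.15
ee_pos: [0.6739, -0.1405, 0.0557]
tcp_rot: [-178.5, 38.9, 111.5]
wrist_force: [-9.0, -2.1, -4.5]
opening: 0.0294
```

Request:
apply_moves --targets '[-0.18, -0.06, 0.01, -0.52, 1.37, 0, 0, -0.36, -0.12, 0.06, -1.03, 2.75, 0, 0, -0.53, -0.18, 0.13, -1.55, 4.12, 0, 0, -0.69, -0.23, 0.23, -2.07, 5.49, 0, 0, -0.83, -0.28, 0.35, -2.58, 6.86, 0, 0]'

```text
time: 25.65
ee_pos: [0.6492, -0.1487, 0.0673]
tcp_rot: [-128.8, 26.8, 139.9]
wrist_force: [-14.7, -1.7, 0.0]
opening: 0.0296
```

```bash
python3 - <<'E'
from h import *
o=bot.get_obs();s=cur();print(o['q'],s[0],o['wrist_force'],o['torque'],o['opening'])
rows(s,[(*pose(-44,-.026-8e-3*168/360),.6)])
snap('wrist','w23.png')
ret(-44,-4,168);ret(-4,36,168);ret(36,40,168,n=1)
E
```

```text
[  7.6593  48.5486  36.4007 112.6187 -47.1253  76.3642] [ 0.6492 -0.1487  0.0673] [-14.722   -1.7106   0.019 ] [ 0.1992  1.02   -2.2511] 0.029574110517848588
[0.06, 0.01, -0.03, -0.01, -0.02, 0.02, 0.6]
[0.13, 0.05, -0.11, 0.47, -1.25, -0.0, 0.6, 0.26, 0.1, -0.21, 0.94, -2.5, -0.0, 0.6, 0.41, 0.16, -0.28, 1.41, -3.74, -0.0, 0.6, 0.57, 0.22, -0.33, 1.88, -4.99, -0.0, 0.6, 0.73, 0.28, -0.35, 2.35, -6.24, 0.0, 0.6]
[0.16, 0.06, 0.0, 0.47, -1.25, -0.0, 0.6, 0.33, 0.12, 0.02, 0.94, -2.5, -0.0, 0.6, 0.48, 0.18, 0.07, 1.41, -3.74, -0.0, 0.6, 0.63, 0.24, 0.14, 1.88, -4.99, -0.0, 0.6, 0.77, 0.29, 0.24, 2.35, -6.24, -0.0, 0.6]
[0.06, 0.02, 0.05, 0.23, -0.62, -0.0, 0.6]
```

View pics/w23.png

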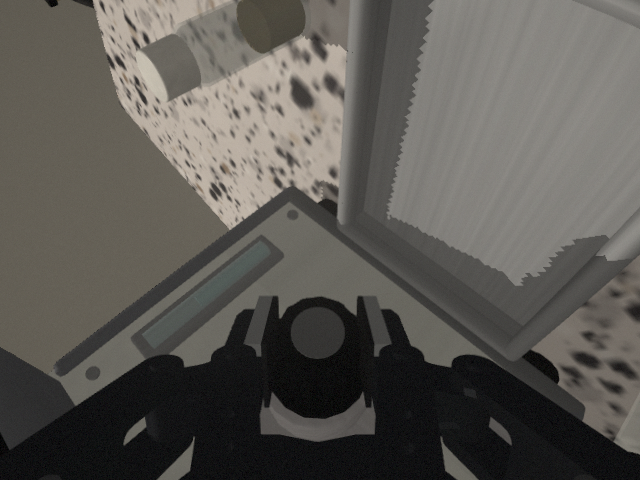

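Request:
apply_moves --targets '[0.03, 0, 0, 0, 0, 0, 0.6, 0.05, 0.01, -0.03, 0, 0, 0, 0.6, 0.18, 0.06, -0.14, 0.47, -1.25, 0, 0.6, 0.31, 0.11, -0.24, 0.94, -2.5, 0, 0.6, 0.46, 0.17, -0.31, 1.41, -3.74, 0, 0.6]'

```text
time: 26.2
ee_pos: [0.6657, -0.1431, 0.0578]
tcp_rot: [-155.9, 36.5, 125.5]
wrist_force: [0.9, 0.2, 0.6]
opening: 0.0511
```

Request:
apply_moves --targets '[0.16, 0.06, -0.05, 0.47, -1.25, 0, 0.6, 0.32, 0.12, -0.07, 0.94, -2.5, 0, 0.6, 0.48, 0.18, -0.07, 1.41, -3.74, 0, 0.6, 0.65, 0.24, -0.05, 1.88, -4.99, 0, 0.6, 0.8, 0.3, 0, 2.35, -6.24, 0, 0.6]'

```text
time: 26.7
ee_pos: [0.6893, -0.1342, 0.0601]
tcp_rot: [153.7, 36.0, 94.4]
wrist_force: [0.9, -0.4, -0.4]
opening: 0.0514
```

```bash
python3 - <<'E'
from h import *
o=bot.get_obs();s=cur();print(o['q'],s[0],o['wrist_force'],o['torque'],o['opening'])
cx=-.026-8e-3*168/360
rows(s,[(*pose(f,cx),.6) for f in (28,34,40)])
E
```

```text
[  2.402   -4.7341 -27.2494  35.029  -30.7176  70.1539] [ 0.6893 -0.1342  0.0601] [ 0.9031 -0.4024 -0.385 ] [ 0.4889  0.4582 -0.01  ] 0.05136448575858246
[0.09, 0.04, 0.0, 0.41, -1.09, -0.0, 0.6, 0.2, 0.08, 0.07, 0.76, -2.03, -0.0, 0.6, 0.3, 0.12, 0.15, 1.12, -2.96, -0.0, 0.6]
```

Request:
apply_moves --targets '[0.1, 0.04, 0, 0.41, -1.09, 0, 0.6, 0.2, 0.08, 0.07, 0.76, -2.03, 0, 0.6, 0.3, 0.12, 0.14, 1.12, -2.96, 0, 0.5, 0.39, 0.15, 0.22, 1.47, -3.9, 0, 0.4, 0.39, 0.15, 0.22, 1.47, -3.9, 0, 0.25]'

```text
time: 27.2
ee_pos: [0.6999, -0.1294, 0.0651]
tcp_rot: [127.1, 26.0, 80.6]
wrist_force: [-5.0, 5.2, 3.2]
opening: 0.0294
```

```bash
python3 - <<'E'
from h import *
o=bot.get_obs();s=cur();print(o['q'],s[0],o['wrist_force'],o['torque'],o['opening'])
cx=-.026-8e-3*168/360
rows(s,[(*pose(f,cx),.6) for f in (46,)])
snap('wrist','w24.png')
E
```

```text
[ -0.5715 -15.8687 -47.4797   4.3479 -22.5634  74.1508] [ 0.6999 -0.1294  0.0651] [-4.9673  5.244   3.2131] [0.8808 0.7538 0.291 ] 0.029392189403608913
[0.03, -0.01, 0.07, 0.0, -0.03, -0.02, 0.6]
```

View pics/w24.png

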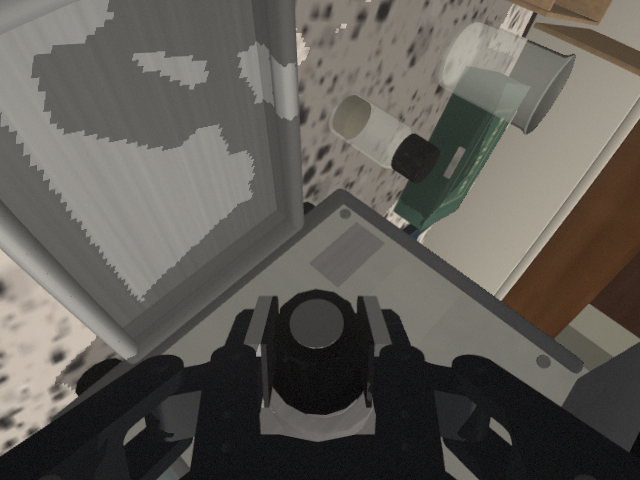

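```bash
python3 - <<'E'
from h import *
stroke(46,2,168,n=6);stroke(2,-44,212,n=6)
E
```

```text
[-0.11, -0.04, -0.11, -0.43, 1.14, -0.0, 0.0, -0.24, -0.08, -0.2, -0.86, 2.29, 0.0, 0.0, -0.37, -0.12, -0.28, -1.29, 3.43, 0.0, 0.0, -0.52, -0.17, -0.33, -1.72, 4.58, 0.0, 0.0, -0.66, -0.22, -0.37, -2.15, 5.72, 0.0, 0.0, -0.82, -0.27, -0.38, -2.58, 6.86, 0.0, 0.0]
[-0.16, -0.05, 0.01, -0.45, 1.2, 0.0, 0.0, -0.32, -0.11, 0.03, -0.9, 2.39, 0.0, 0.0, -0.47, -0.16, 0.08, -1.35, 3.59, 0.0, 0.0, -0.61, -0.21, 0.15, -1.8, 4.78, 0.0, 0.0, -0.75, -0.25, 0.24, -2.25, 5.98, 0.0, 0.0, -0.87, -0.29, 0.35, -2.7, 7.18, 0.0, 0.0]
```

Request:
apply_moves --targets '[-0.1, -0.04, -0.1, -0.43, 1.14, 0, 0, -0.23, -0.08, -0.18, -0.86, 2.29, 0, 0, -0.36, -0.12, -0.24, -1.29, 3.43, 0, 0, -0.5, -0.17, -0.28, -1.72, 4.58, 0, 0, -0.64, -0.22, -0.31, -2.15, 5.72, 0, 0]' --newtons 60

```text
time: 27.75
ee_pos: [0.6795, -0.137, 0.0559]
tcp_rot: [169.2, 38.4, 103.8]
wrist_force: [-8.4, -1.3, -1.8]
opening: 0.029
```

```bash
python3 - <<'E'
from h import *
o=bot.get_obs();s=cur();print(o['q'],s[0],o['wrist_force'],o['torque'],o['opening'])
rows(s,[(*pose(f,-.026-8e-3*(168+46-f)/360),0) for f in (9.3,)])
stroke(9.3,-30.7,168+36.7);stroke(-30.7,-45,245,n=2)
E
```

```text
[  3.7886   3.4631 -16.4632  49.4081 -34.6811  69.7361] [ 0.6795 -0.137   0.0559] [-8.3606 -1.3104 -1.827 ] [ 0.7502  1.5626 -1.7443] 0.029001525726349044
[0.05, 0.02, 0.01, 0.04, -0.14, 0.01, 0.0]
[-0.17, -0.06, -0.02, -0.47, 1.25, 0.0, 0.0, -0.33, -0.11, -0.01, -0.94, 2.5, 0.0, 0.0, -0.49, -0.17, 0.02, -1.41, 3.74, 0.0, 0.0, -0.65, -0.22, 0.08, -1.88, 4.99, 0.0, 0.0, -0.8, -0.27, 0.16, -2.35, 6.24, 0.0, 0.0]
[-0.12, -0.04, 0.09, -0.42, 1.12, 0.0, 0.0, -0.23, -0.08, 0.19, -0.84, 2.23, 0.0, 0.0]
```

Request:
apply_moves --targets '[-0.15, -0.05, -0.02, -0.47, 1.25, 0, 0, -0.31, -0.1, -0.01, -0.94, 2.5, 0, 0, -0.46, -0.15, 0.02, -1.41, 3.74, 0, 0, -0.61, -0.2, 0.08, -1.88, 4.99, 0, 0, -0.76, -0.25, 0.16, -2.35, 6.24, 0, 0]'

```text
time: 28.25
ee_pos: [0.6564, -0.1442, 0.0618]
tcp_rot: [-141.6, 32.3, 133.5]
wrist_force: [-16.6, 0.0, 4.8]
opening: 0.0289
```

Request:
apply_moves --targets '[-0.12, -0.04, 0.09, -0.42, 1.12, 0, 0, -0.23, -0.08, 0.19, -0.84, 2.23, 0, 0, -0.23, -0.08, 0.19, -0.84, 2.23, 0, 0]'

```text
time: 28.55
ee_pos: [0.6479, -0.1458, 0.0635]
tcp_rot: [-126.3, 25.4, 141.0]
wrist_force: [-26.3, 6.2, 17.3]
opening: 0.029
```

```bash
python3 - <<'E'
from h import *
o=bot.get_obs();s=cur();print(o['q'],s[0],BP.T@o['wrist_force'],o['torque'],o['opening'])
rows(s,[(*pose(f,-.026-8e-3*(168+46-f)/360),0) for f in (-45,)])
snap('wrist','w25.png')
E
```

```text
[  7.9998  51.2879  39.0791 115.6193 -47.3223  77.0669] [ 0.6479 -0.1458  0.0635] [-15.0777 -22.4443  17.2931] [-1.9368  3.2201 -5.2509] 0.028968841151033802
[0.07, -0.03, 0.11, 0.07, -0.28, 0.01, 0.0]
```

View pics/w25.png

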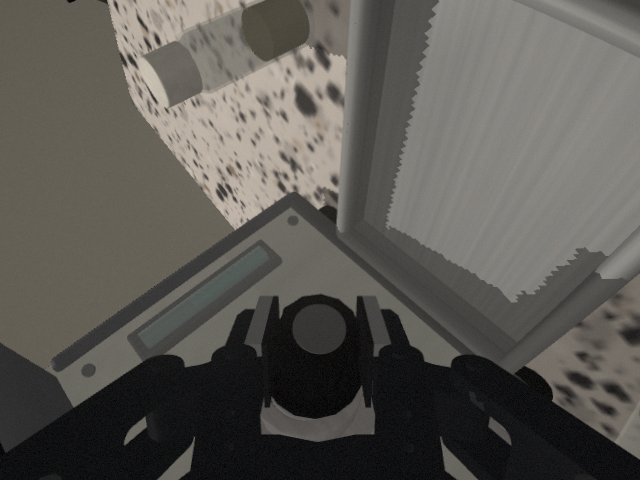

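Request:
apply_moves --targets '[0.03, -0.01, 0.05, 0, 0, 0, 0, 0.06, -0.02, 0.1, 0, 0, 0, 0]'

```text
time: 28.8
ee_pos: [0.651, -0.1461, 0.0682]
tcp_rot: [-127.3, 25.8, 140.5]
wrist_force: [-14.0, 6.6, -3.9]
opening: 0.0293
```

```bash
python3 - <<'E'
from h import *
o=bot.get_obs();s=cur();print(o['q'],s[0],BP.T@o['wrist_force'],BP.T@o['torque'],o['opening'])
rows(s,[(*pose(f,-.026-8e-3*(168+46-f)/360),0) for f in (-45,)])
E
```

```text
[  7.8715  50.8167  39.3446 115.3166 -47.1334  76.8807] [ 0.651  -0.1461  0.0682] [-11.111  -10.784   -3.9116] [-0.2519  2.5528 -2.8969] 0.02927845219121181
[-0.04, -0.02, -0.05, 0.01, -0.13, 0.03, 0.0]
```

Request:
apply_moves --targets '[-0.05, 0.06, -0.03, 0, 0, 0, 0, -0.07, 0.12, -0.04, 0, 0, 0, 0]'

```text
time: 29.0
ee_pos: [0.6504, -0.1441, 0.0679]
tcp_rot: [-127.3, 26.1, 140.5]
wrist_force: [-4.6, -5.8, -0.0]
opening: 0.0292
```

```bash
python3 - <<'E'
from h import *
o=bot.get_obs();s=cur();print(s[0],BP.T@o['wrist_force'],BP.T@o['torque'],o['opening'])
print(BP.T@(s[0]-pose(-45,-.026-8e-3*(259)/360)[0]))
E
```

```text
[ 0.6504 -0.1441  0.0679] [ 3.8311 -6.3099 -0.0335] [-0.0186  0.2875 -0.7034] 0.02921957974202764
[-0.0022  0.0013  0.001 ]
```

Request:
apply_moves --targets '[-0.03, 0.07, 0, 0, 0, 0, 0, -0.05, 0.13, 0, 0, 0, 0, 0]'

```text
time: 29.2
ee_pos: [0.649, -0.1399, 0.0675]
tcp_rot: [-127.3, 26.1, 140.5]
wrist_force: [-3.8, -4.5, -2.0]
opening: 0.029
```

```bash
python3 - <<'E'
from h import *
o=bot.get_obs();s=cur();print(s[0],BP.T@o['wrist_force'],BP.T@o['torque'],o['opening'])
print(BP.T@(s[0]-pose(-45,-.026-8e-3*(259)/360)[0]))
E
```

```text
[ 0.649  -0.1399  0.0675] [ 2.8688 -5.09   -2.0368] [ 0.2552  0.6853 -0.5613] 0.029025206481991025
[-0.0067  0.0015  0.0007]
```

Request:
apply_moves --targets '[-0.06, 0.16, 0, 0, 0, 0, 0, -0.12, 0.32, 0, 0, 0, 0]'

```text
schema error: expected a multiple of 7 numbers
```

```bash
python3 - <<'E'
from h import *
o=bot.get_obs();s=cur();print(s[0],BP.T@o['wrist_force'],BP.T@o['torque'],o['opening'])
print(BP.T@(s[0]-pose(-45,-.026-8e-3*(259)/360)[0]))
snap('wrist','w26.png')
E
```

```text
[ 0.649  -0.1399  0.0675] [ 2.8688 -5.09   -2.0368] [ 0.2552  0.6853 -0.5613] 0.029025206481991025
[-0.0067  0.0015  0.0007]
```

View pics/w26.png

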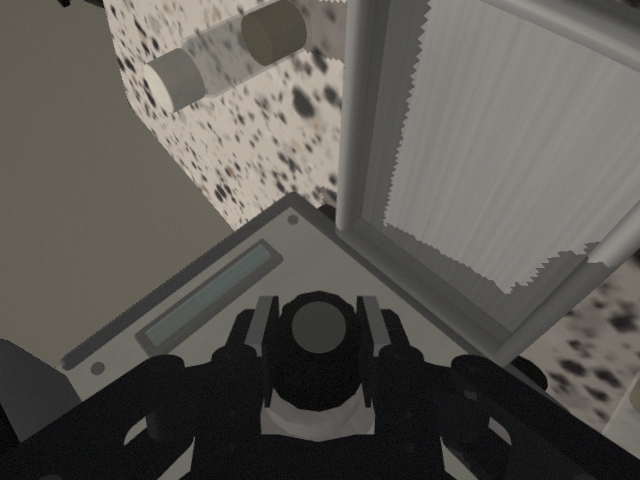

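Request:
apply_moves --targets '[-0.12, 0.31, 0, 0, 0, 0, 0, -0.24, 0.62, 0, 0, 0, 0, 0, -0.35, 0.94, 0, 0, 0, 0, 0]'

```text
time: 29.55
ee_pos: [0.6388, -0.1102, 0.0668]
tcp_rot: [-127.4, 26.2, 140.5]
wrist_force: [0.3, 0.8, -2.7]
opening: 0.0291
```

```bash
python3 - <<'E'
from h import *
o=bot.get_obs();s=cur();print(o['q'],s[0],BP.T@o['wrist_force'],BP.T@o['torque'],o['opening'])
print(BP.T@(s[0]-pose(-45,-.026-8e-3*(259)/360)[0]))
snap('wrist','w27.png')
E
```

```text
[ 10.7891  50.2749  37.9542 116.5555 -45.5583  80.2402] [ 0.6388 -0.1102  0.0668] [-0.654   0.5649 -2.7233] [ 0.6583  0.8458 -0.0214] 0.029089400121642028
[-0.038   0.0024 -0.0001]
```

View pics/w27.png

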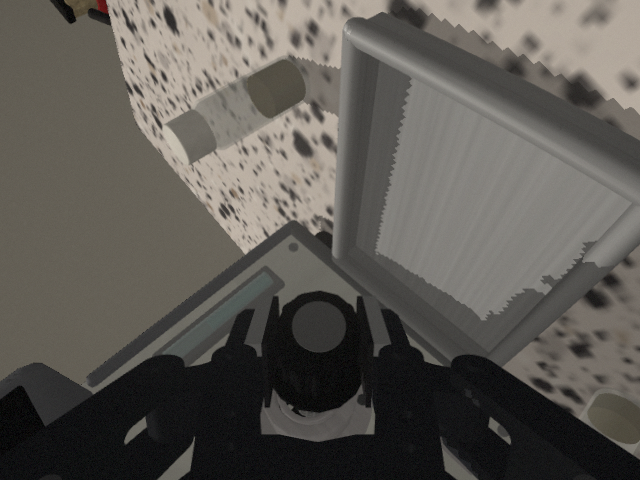

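Request:
apply_moves --targets '[-0.12, 0.31, 0, 0, 0, 0, 0, -0.24, 0.62, 0, 0, 0, 0, 0, -0.35, 0.94, 0, 0, 0, 0, 0, -0.47, 1.25, 0, 0, 0, 0, 0]'

```text
time: 30.0
ee_pos: [0.6244, -0.0729, 0.0661]
tcp_rot: [-127.4, 26.2, 140.5]
wrist_force: [0.2, -0.2, -1.4]
opening: 0.0291
```

```bash
python3 - <<'E'
from h import *
o=bot.get_obs();s=cur();print(o['q'],s[0],BP.T@o['wrist_force'],BP.T@o['torque'],o['opening'])
print(BP.T@(s[0]-pose(-45,-.026-8e-3*(259)/360)[0]))
snap('wrist','w28.png');snap('scene','s28.png')
a=cv2.imread('pics/s28.png');cv2.imwrite('pics/x28.png',cv2.resize(a[150:300,250:410],None,fx=5,fy=5,interpolation=3)[:600])
E
```

```text
[ 13.8282  50.1542  37.2554 118.3183 -43.5882  83.5336] [ 0.6244 -0.0729  0.0661] [ 0.2467  0.1254 -1.433 ] [0.6651 0.8416 0.0215] 0.0290688403712863
[-0.078   0.0021 -0.0007]
```

View pics/w28.png

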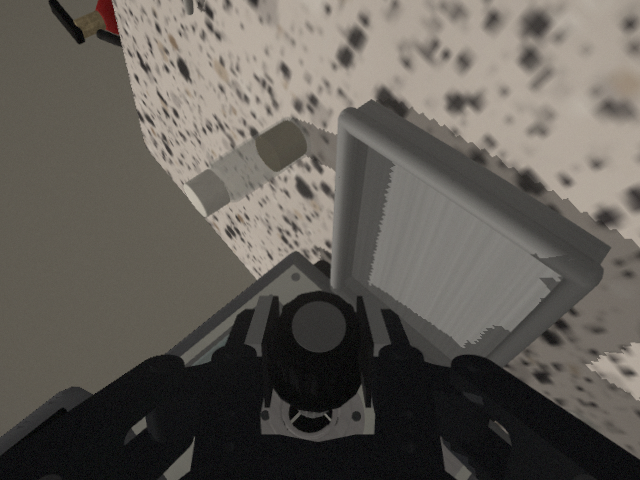

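View pics/x28.png

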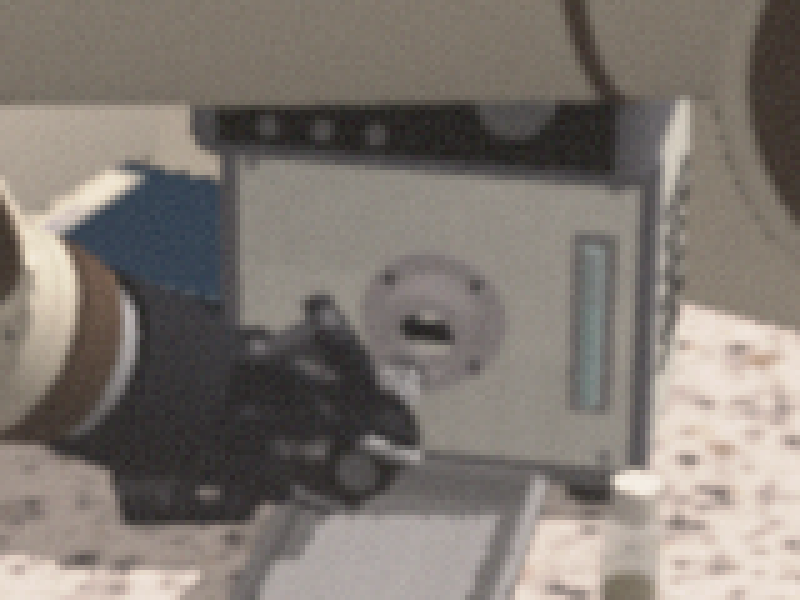

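```bash
python3 - <<'E'
from h import *
s=cur()
T=[(*pose(f,-.1098,cz=z),0) for f,z in((-37,0.005),(-29,.005),(-21,.005),(-13,.005),(-5,.005))]
rows(s,T)
T2=[(*pose(0,-.105,cz=.0),0)]+[(*pose(0,x,cz=z,lean=np.radians(l)),0) for l,x,z in((36,-.1,-.01),(33,-.098,-.022),(29.5,-.098,-.034),(29.5,-.098,-.046))]
rows(T[-1][:2],T2)
E
```

```text
[0.05, 0.0, 0.13, 0.5, -1.33, 0.0, 0.0, 0.19, 0.06, 0.03, 0.97, -2.58, 0.0, 0.0, 0.34, 0.11, -0.04, 1.43, -3.82, 0.0, 0.0, 0.5, 0.17, -0.09, 1.9, -5.07, 0.0, 0.0, 0.66, 0.23, -0.12, 2.37, -6.32, 0.0, 0.0]
[0.16, -0.11, -0.17, 0.29, -0.78, -0.0, 0.0, 0.19, -0.2, -0.56, 0.76, -0.6, -0.02, 0.0, 0.19, -0.2, -1.0, 1.23, -0.43, -0.04, 0.0, 0.16, -0.12, -1.46, 1.77, -0.22, -0.07, 0.0, 0.16, -0.12, -1.86, 1.77, -0.22, -0.07, 0.0]
```

Request:
apply_moves --targets '[0.05, 0, 0.13, 0.5, -1.33, 0, 0, 0.19, 0.06, 0.03, 0.97, -2.58, 0, 0, 0.34, 0.11, -0.04, 1.43, -3.82, 0, 0, 0.5, 0.17, -0.09, 1.9, -5.07, 0, 0, 0.66, 0.23, -0.12, 2.37, -6.32, 0, 0]'

```text
time: 30.6
ee_pos: [0.645, -0.067, 0.0635]
tcp_rot: [-174.1, 38.8, 114.2]
wrist_force: [0.1, 0.1, -1.5]
opening: 0.0291
```

```bash
python3 - <<'E'
from h import *
o=bot.get_obs();s=cur();print(o['q'],s[0],BP.T@o['wrist_force'],o['opening'])
rows(s,[(*pose(-5,-.1098,cz=.005),0)])
snap('wrist','w29.png');snap('scene','s29.png')
a=cv2.imread('pics/s29.png');cv2.imwrite('pics/x29.png',cv2.resize(a[170:290,250:410],None,fx=5,fy=5,interpolation=3)[:600])
E
```

```text
[ 12.1705  12.9568  -3.7351  71.1263 -39.1577  79.2625] [ 0.645  -0.067   0.0635] [-0.0382  0.1276 -1.5361] 0.02907137253209707
[-0.02, 0.06, -0.04, -0.03, 0.06, 0.02, 0.0]
```

View pics/w29.png

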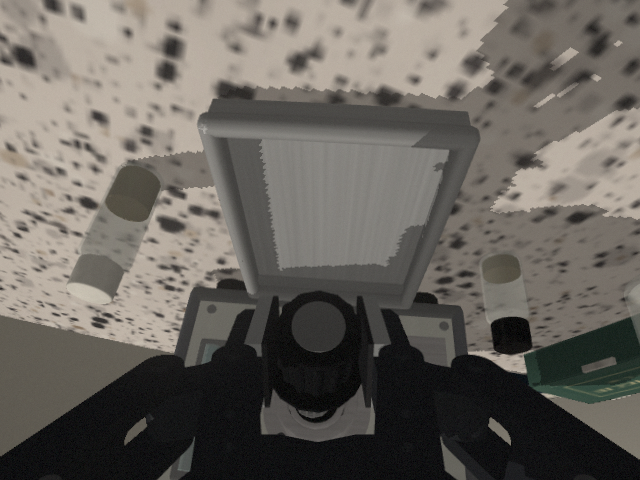

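View pics/x29.png

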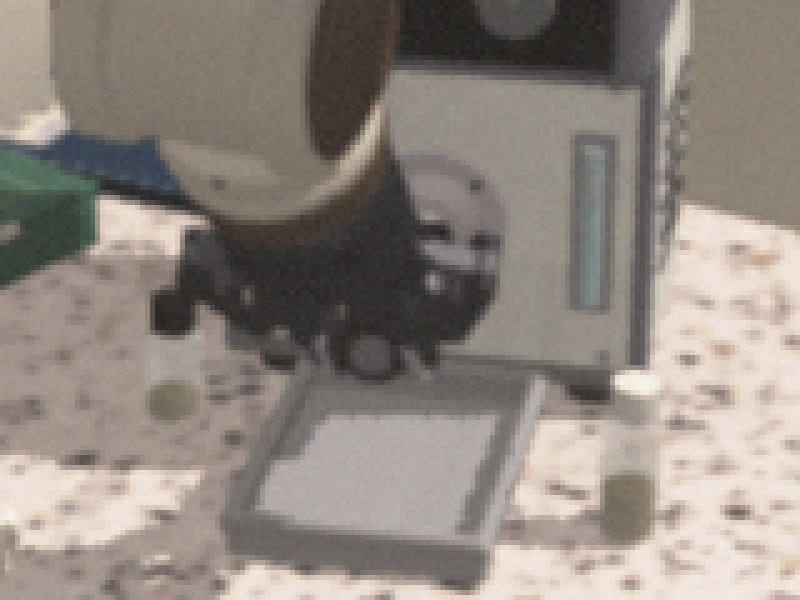

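```bash
python3 - <<'E'
from h import *
s=cur();print(s[0])
T2=[(*pose(0,-.105,cz=.0),0)]+[(*pose(0,x,cz=z,lean=np.radians(l)),0) for l,x,z in((36,-.1,-.01),(33,-.1,-.022),(29.5,-.1,-.034),(29.5,-.1,-.046))]
rows(s,T2)
E
```

```text
[ 0.6413 -0.0681  0.0626]
[0.26, -0.02, -0.18, 0.28, -0.77, 0.02, 0.0, 0.3, -0.11, -0.56, 0.75, -0.59, 0.0, 0.0, 0.27, -0.05, -1.01, 1.21, -0.42, -0.02, 0.0, 0.24, 0.03, -1.46, 1.76, -0.21, -0.04, 0.0, 0.24, 0.03, -1.86, 1.76, -0.21, -0.04, 0.0]
```

Request:
apply_moves --targets '[0.26, -0.02, -0.18, 0.28, -0.77, 0, 0, 0.3, -0.1, -0.56, 0.75, -0.59, 0, 0, 0.27, -0.05, -1, 1.2, -0.42, 0, 0, 0.24, 0.03, -1.46, 1.76, -0.21, 0, 0, 0.24, 0.03, -1.8, 1.76, -0.21, 0, 0]'

```text
time: 31.2
ee_pos: [0.6526, -0.0669, 0.0088]
tcp_rot: [-179.8, 29.5, 111.0]
wrist_force: [-0.4, 0.0, -2.6]
opening: 0.0289
```

```bash
python3 - <<'E'
from h import *
o=bot.get_obs();s=cur();print(o['q'],s[0],BP.T@o['wrist_force'],o['opening'])
print(BP.T@(s[0]-pose(0,-.1,cz=0,lean=np.radians(29.5))[0]))
c=snap('wrist','w30.png');t=snap('top','t30.png');snap('scene','s30.png')
a=cv2.imread('pics/s30.png');cv2.imwrite('pics/x30.png',cv2.resize(a[170:290,250:410],None,fx=5,fy=5,interpolation=3)[:600])
E
```

```text
[  7.64    11.6333  -8.1605  63.0503 -28.6682  74.915 ] [ 0.6526 -0.0669  0.0088] [-0.1672 -0.4176 -2.588 ] 0.028923348871975632
[ 0.0012  0.0039 -0.044 ]
```

View pics/w30.png

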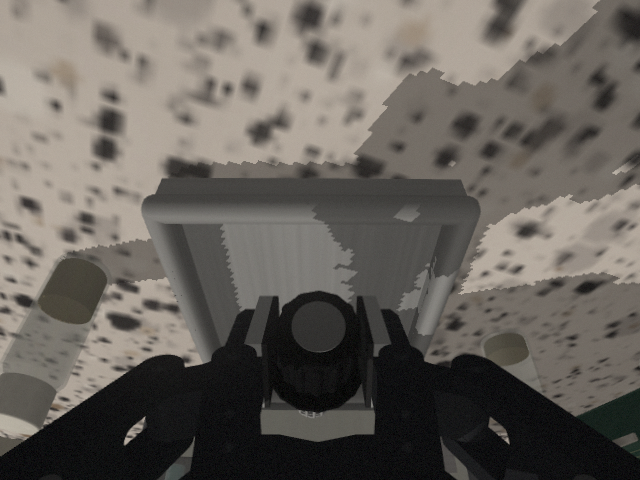

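View pics/x30.png

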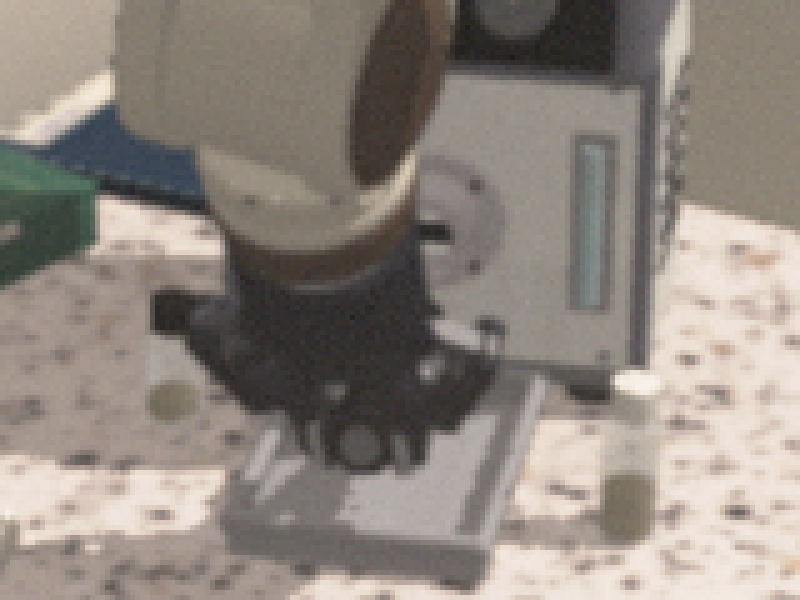

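Request:
apply_moves --targets '[0, 0, -0.3, 0, 0, 0, 0, 0, 0, -0.55, 0, 0, 0, 0, 0, 0, -0.62, 0, 0, 0, 0]'

```text
time: 31.65
ee_pos: [0.651, -0.0658, -0.0115]
tcp_rot: [-179.8, 29.5, 111.1]
wrist_force: [0.7, 0.6, -1.1]
opening: 0.0291
```

Request:
apply_moves --targets '[0, 0, -0.06, 0, 0, 0, 0, 0, 0, -0.06, 0, 0, 0, 0]'

```text
time: 31.85
ee_pos: [0.6516, -0.066, -0.0119]
tcp_rot: [-179.9, 29.5, 111.0]
wrist_force: [0.6, -0.1, -1.3]
opening: 0.0291
```

Request:
apply_moves --targets '[0, 0, -0.06, 0, 0, 0, 0, 0, 0, -0.06, 0, 0, 0, 0]'

```text
time: 32.05
ee_pos: [0.6518, -0.066, -0.0136]
tcp_rot: [-179.9, 29.5, 111.0]
wrist_force: [0.2, -1.6, -1.5]
opening: 0.0294
```

```bash
python3 - <<'E'
from h import *
o=bot.get_obs();print(o['ee_pos'],o['wrist_force'])
c=snap('wrist','w31.png');snap('scene','s31.png');snap('top','t31.png')
a=cv2.imread('pics/s31.png');cv2.imwrite('pics/x31.png',cv2.resize(a[170:290,250:410],None,fx=5,fy=5,interpolation=3)[:600])
E
```

```text
[ 0.6518 -0.066  -0.0136] [ 0.2403 -1.5896 -1.456 ]
```

View pics/x31.png

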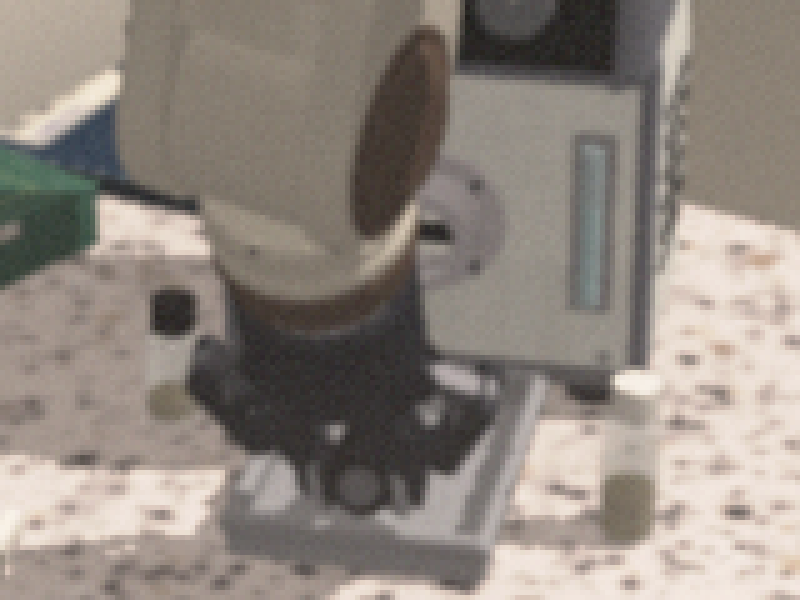

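View pics/w31.png

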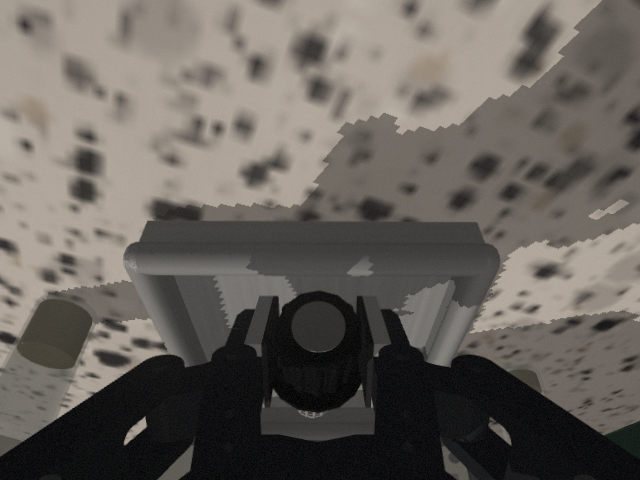

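Request:
apply_moves --targets '[0, 0, -0.05, 0, 0, 0, 0, 0, 0, -0.05, 0, 0, 0, 0]'

```text
time: 32.4
ee_pos: [0.652, -0.066, -0.0144]
tcp_rot: [-180.0, 29.6, 111.0]
wrist_force: [-2.1, 1.6, 3.4]
opening: 0.0294
```

Request:
apply_moves --targets '[0, 0, -0.05, 0, 0, 0, 0, 0, 0, -0.05, 0, 0, 0, 0]'

```text
time: 32.6
ee_pos: [0.6522, -0.0659, -0.0148]
tcp_rot: [180.0, 29.6, 110.9]
wrist_force: [-7.9, 4.5, 12.1]
opening: 0.0288
```

Request:
apply_moves --targets '[0, 0, 0.04, 0, 0, 0, 0.4, 0, 0, 0.04, 0, 0, 0, 0.5, 0, 0, 0.04, 0, 0, 0, 0.55, 0, 0, 0.04, 0, 0, 0, 0.55]'

```text
time: 33.0
ee_pos: [0.6516, -0.0661, -0.0158]
tcp_rot: [-179.9, 29.5, 111.0]
wrist_force: [-0.4, -0.5, -0.4]
opening: 0.0469
```

```bash
python3 - <<'E'
from h import *
o=bot.get_obs();print(o['ee_pos'],o['wrist_force'],o['opening'])
c=snap('wrist','w32.png')
E
```

```text
[ 0.6516 -0.0661 -0.0158] [-0.4441 -0.505  -0.4094] 0.046931174351314456
```

View pics/w32.png

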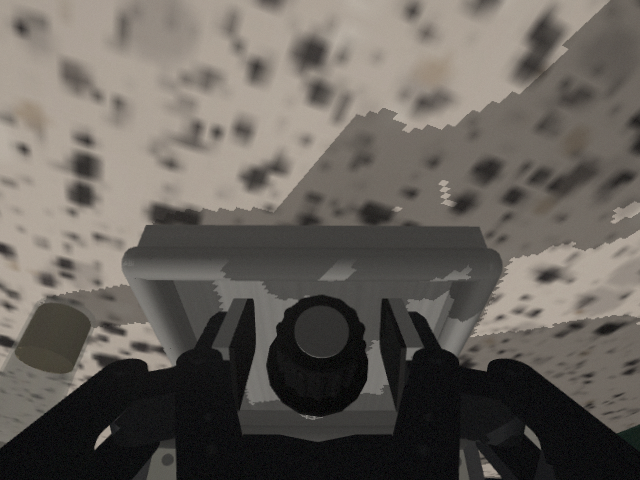

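Request:
apply_moves --targets '[-0.1, 0.3, 0.6, 0, 0, 0, 0.55, -0.25, 0.75, 1.4, 0, 0, 0, 0.55, -0.45, 1.3, 2.4, 0, 0, 0, 0.55, -0.7, 1.85, 3.5, 0, 0, 0, 0.55, -0.9, 2.6, 5, 0, 0, 0, 0.55]'

```text
time: 33.55
ee_pos: [0.6234, 0.0116, 0.1336]
tcp_rot: [-179.7, 29.5, 111.0]
wrist_force: [1.0, 1.6, 0.5]
opening: 0.0473
```

```bash
python3 - <<'E'
from h import *
o=bot.get_obs();print(o['ee_pos'],o['wrist_force'],o['opening'])
c=snap('wrist','w33.png');s=snap('scene','s33.png')
for q in ['plug_knob','vial_tall','vial_short','tray_centre']:
    print(q,[(np.round(r['box']).tolist(),round(r['conf'],2)) for r in recognise(q,'wrist')[:2]])
E
```

```text
[0.6234 0.0116 0.1336] [0.9789 1.6173 0.5121] 0.047254214617622275
plug_knob [([290.0, 201.0, 337.0, 287.0], 0.85)]
vial_tall [([136.0, 210.0, 198.0, 303.0], 0.66), ([173.0, 301.0, 412.0, 480.0], 0.21)]
vial_short [([419.0, 259.0, 460.0, 334.0], 0.73)]
tray_centre [([229.0, 167.0, 398.0, 313.0], 0.68), ([290.0, 197.0, 344.0, 288.0], 0.54)]
```

View pics/w33.png

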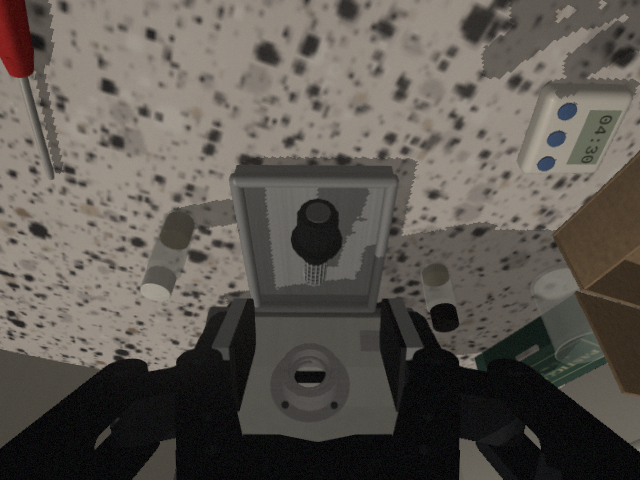

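View pics/s33.png

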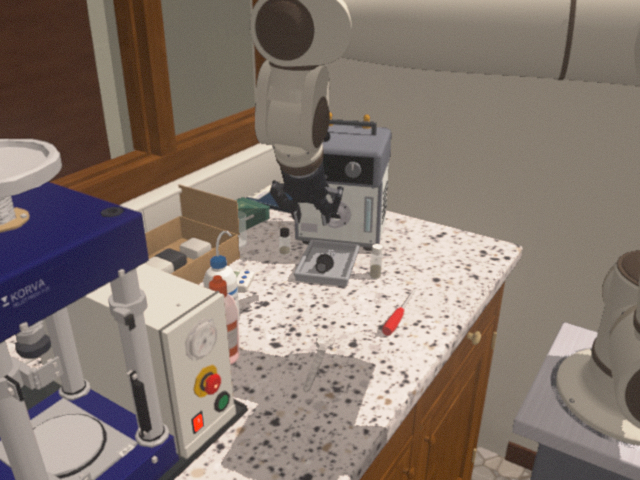

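```bash
python3 - <<'E'
from h import *
c=snap('wrist');s=snap('scene')
for n,u,z in [('frontL',(233,180),.022),('frontR',(397,180),.022),('knob end',(318,213),.03),('tip',(316,287),.014)]:
    P=atz(c,*u,z);print(n,BP.T@(P-PORT))
for n,u in [('boss mouth',(310,375))]:
    oo,d=ray(c,*u);P=oo+d*((PORT-oo)@XP)/(d@XP);print(n,BP.T@(P-PORT))
print(bot.get_obs()['wrist_force'])
E
```

```text
frontL [-0.1295 -0.0524 -0.073 ]
frontR [-0.1302  0.0616 -0.073 ]
knob end [-0.1061  0.0069 -0.065 ]
tip [ 0.0017  0.0058 -0.081 ]
boss mouth [-0.      0.0013  0.0077]
[ 0.2696  1.1368 -0.31  ]
```

```bash
python3 -c "
from workcell import bot
print(bot.job_done())"
```

```text
the job is handed in; nothing more can be done
None
```

The job is done and handed in at about 34 s of the 72 s allowed; the hand-in gave no verdict.

**Work done**
- I set the drip tray flat under the port and let it go, then pushed it a few millimetres further in for margin.
- The plug came unscrewed in three turns of about 85° each, roughly 259° in all. I drew it out about 84 mm, with the lateral and pulling forces settling to almost nothing as it came out.
- I lowered the plug into the tray until about 13 N of contact showed, then opened the fingers and moved clear.

**Last checks**
- The pictures show the plug lying wholly in the tray. Its knob is about 40 mm in front of the tray's centre and its tip about 50 mm behind, against a limit of 75 mm.
- The port mouth is about 50 mm from the tray's centre, against a limit of 70 mm.
- The vials, timer and screwdriver looked unmoved in the last pictures. Nothing touched the gripper.

**What disagreed**
- **Tool position:** the reported tool point lay 33.5 mm beyond the real fingertips. My first tray grip closed on air because of this. I measured the offset by touching the closed fingers to the bench, where the force reached about 70 N before I stopped. I corrected every later move for it.
- **Tray position:** separate estimates of the tray's place along the port axis differ by about 10 mm, but all lie inside the limits.

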